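Lay out a batch of soybean blocks and chunks on drying trays

TASK

Slide the top wooden tray sideways off the stack - don't lift it off, and don't shift the trays under it - and set it flat on the red mat, then the next tray beside it in the same way. Tip both steel cups of soybean chunks out into one of these two trays, standing each empty cup upright on the teal mat again, and lay all the whole soybean blocks in the other tray, none on top of another. Leave the two bottom trays and the small jars where they are.

Things in the scene. Friction and masses are not known exactly. Their poses are not given: they have to be found in the camera images.
- drying_mat: the red woven drying mat with cream and navy bands, fixed to the table, 220 x 320 x 2 mm; origin at the centre of its underside, x along its 220 mm side, y along its 320 mm side. Two trays fit on it side by side along y
- cup_mat: the plain teal mat on which cups and blocks start, fixed, 280 x 220 x 2 mm; origin at the centre of its underside, x along its 280 mm side. It lies left or right of the drying mat, the stack of trays on the other side
- tray1: wooden drying tray, top of the stack: open-topped, 150 (x) x 104 (y) x 28 mm high outside, walls 8 mm thick, floor 5 mm thick with a flat underside, about 0.2 kg; origin at the centre of its underside. The four trays are stacked squarely, each resting flat on the rim of the one below, 28 mm apart in height
- tray2: wooden drying tray, second from the top: open-topped, 150 (x) x 104 (y) x 28 mm high outside, walls 8 mm thick, floor 5 mm thick with a flat underside, about 0.2 kg; origin at the centre of its underside. The four trays are stacked squarely, each resting flat on the rim of the one below, 28 mm apart in height
- tray3: wooden drying tray, third from the top, to be left: open-topped, 150 (x) x 104 (y) x 28 mm high outside, walls 8 mm thick, floor 5 mm thick with a flat underside, about 0.2 kg; origin at the centre of its underside. The four trays are stacked squarely, each resting flat on the rim of the one below, 28 mm apart in height
- tray4: wooden drying tray, bottom of the stack, standing on the table, to be left: open-topped, 150 (x) x 104 (y) x 28 mm high outside, walls 8 mm thick, floor 5 mm thick with a flat underside, about 0.2 kg; origin at the centre of its underside. The four trays are stacked squarely, each resting flat on the rim of the one below, 28 mm apart in height
- cup_a: plain round stainless-steel cup, open at the top, no handle, standing on the teal mat: straight-sided, 90 mm high, 62 mm across, wall 2.5 mm, smooth inside, about 0.13 kg; origin at the centre of its underside, z up through its mouth. It holds three chunks
- cup_b: plain round stainless-steel cup, open at the top, no handle, standing on the teal mat: straight-sided, 90 mm high, 62 mm across, wall 2.5 mm, smooth inside, about 0.13 kg; origin at the centre of its underside, z up through its mouth. It holds three chunks
- chunk_a1: brown soybean chunk, about 26 x 24 x 24 mm, 14 g; origin at its centre; starts in cup_a
- chunk_a2: brown soybean chunk, about 26 x 24 x 24 mm, 14 g; origin at its centre; starts in cup_a
- chunk_a3: brown soybean chunk, about 26 x 24 x 24 mm, 14 g; origin at its centre; starts in cup_a
- chunk_b1: brown soybean chunk, about 26 x 24 x 24 mm, 14 g; origin at its centre; starts in cup_b
- chunk_b2: brown soybean chunk, about 26 x 24 x 24 mm, 14 g; origin at its centre; starts in cup_b
- chunk_b3: brown soybean chunk, about 26 x 24 x 24 mm, 14 g; origin at its centre; starts in cup_b
- block_1: whole brown soybean block with two dark tie grooves, 36 (x) x 54 (y) x 42 (z) mm, 0.11 kg, lying on the teal mat; origin at its centre. One to three blocks are present
- block_2: whole brown soybean block with two dark tie grooves, 36 (x) x 54 (y) x 42 (z) mm, 0.11 kg, lying on the teal mat; origin at its centre. One to three blocks are present
- block_3: whole brown soybean block with two dark tie grooves, 36 (x) x 54 (y) x 42 (z) mm, 0.11 kg, lying on the teal mat; origin at its centre. One to three blocks are present
- small_jar1: small jar of paste with a red lid, 62 mm across, 75 mm high, beyond the drying mat; not part of the job; origin at the centre of its underside
- small_jar2: a second such jar, also beyond the drying mat; not part of the job
Mind the look-alikes: they are no part of the job. What is shaped like the tray2 but green is not meant.

How it is judged:
By the outcome, as a careful person would: the job done as asked, in the order asked, and still so for the second after the job is handed in, with the robot touching nothing.
Of block_1, block_2, block_3 only 1 to 3 are there at a start; the rules pass over those that are not, and their reading is None.
At some moment in a run one of cup_a, cup_b, block_1, block_2, block_3 may be knocked a few centimetres aside while the robot is not near it.
It also fails if it takes over 210 s, if anything falls off the work surface, if the arm or the gripper's body presses on something with over 40 N, if the wrist force passes 120 N, or if a joint passes its speed limit or range.

ROBOT

A 6-joint arm with a two-finger parallel gripper is mounted at the origin on the work surface. World frame = base frame: x ahead of the robot, y to its left, z up, the work surface at z = 0. Lengths are in m, angles in rad, forces in N, time in s.
With the tool pointing down it reaches from about 0.375 to 0.9 m from the base axis. Payload 3.1 kg.
Tool frame: the origin (TCP) lies at the very end of the fingers, on their centre line; the grasp point (between the pads) lies 19 mm behind it (robot.grip_depth is the distance from the TCP to the grasp point, in m); z points along the fingers, y is the direction in which the jaws open and shut (so a half turn about z gives the same grasp; the last joint's range is limited). The gripper opens to 87 mm and grips with 3 to 60 N. Pads are 19 mm wide; open, the fingers measure 117 mm over their backs; the gripper's body (75 mm by 190 mm) begins 51 mm behind the grasp point.
Start: joints at [-1.518, 0.527, 1.433, -0, 1.181, -0.178], TCP at [0.143, -0.608, 0.223] pointing down, gripper open.
Joint ranges: [-3.08, 3.08], [-0.75, 2.2], [0.22, 2.44], [-1.43, 4.57], [0, 2.65], [-2.85, 2.85]. Speed limits (rad/s): [2.79, 2.79, 3.14, 3.14, 3.14, 3.14].

INTERFACE

Orientations are given as a unit quaternion [x, y, z, w].
In Python, from rig import robot gives the robot as it stands.
- The arm moves only by the tool drive_tool, never from a script. Its argument "series" is a list of rows, each a list of 7 numbers: the shift along the tool's x, y, z in m, then the turn, a rotation vector about the tool's x, y, z in degrees, then the opening, from 0 (shut) to 1 (fully open). A call has 1 to 5 rows; each row shifts and turns the commanded pose from where the row before left it, along the tool's axes as they then stand; what a row does not reach is not made up. A row lasts 1/8 s, in which the tool goes at most 62.5 mm and 10.7 degrees, less where a joint would pass 70% of its speed; a pose out of reach is approached as far as the arm can. A call is refused whole if a number of a shift passes 0.0625 or a number of a turn 10.7, either way. A call with a gripper value outside its range is refused whole. The fingers move at their own pace and stop on an object; "squeeze" is the grip in N (left out, the last holds). Time passes only in rows, so rows that do not move let the fingers close. It gives the time, the measured TCP pose, the force and the opening at its end, in the units of the state.
- robot.get_obs(): the state, without advancing time (a new reading comes with each control period).
- robot.camera(name): name is "scene" or "top" or "wrist"; returns (picture, depth): 384x512x3 uint8, blue, green, red; 384x512 float32, m along the optical axis (not along the pixel's ray), 0 where there is no reading.
- robot.camera_model(name): a dict with "fx", "fy", "cx", "cy" (pixels), "k1" (the pictures are not rectified: a ray, as slopes to the right and down, at radius r is drawn at 1 + k1 r^2 times it, then the intrinsics apply), "R" (3x3) and "t" (3): a world point X has camera coordinates R X + t. Camera axes: x right, y down, z forward; pixel columns grow to the right and rows downward; lengths in m; the calibration is good to about 2 mm. A picture is of the moment at which its call begins: read the wrist's pose just before it. camera_model takes no time and is no camera call; for the wrist camera it gives the pose at the moment of the call.
- robot.hand_in(): hands the job in, once; it reports no verdict.
The state is a dict: "time": time; "q": joint angles; "joint_velocities": joint speeds; "joint_torque": joint torques, N m; "position": TCP position; "tool_rot": TCP orientation; "ft_force": force on the tool from outside, world axes, zero at the start; "moment": the same for the moment, N m; "grip_width": finger opening in m.
Only numpy, scipy, OpenCV 4.12 (cv2) and the standard library are available. Lean on these libraries where they do the work, as an engineer would, in place of code of your own. Each camera call takes 0.05 s, during which the arm holds its last target. There are 200 camera calls.

## Working session

There is one attempt and no reset: what is moved stays moved. The work goes in short steps, Python scripts to look and compute and a tool call to move; the robot and the scene stay as the last step left them, time stands still between calls to the robot, and variables do not carry over. Pictures are saved under pics/ and viewed, about 12 in all and at most 16, crops included, and the job is handed in when it is done.

Besides the shell and the picture viewer there is one more tool, called after "Request:" in YAML: its name, and indented under it one key for each argument. drive_tool: Moves the arm, as the interface text tells. Its arguments: {"type":"object","properties":{"series":{"type":"array"},"squeeze":{"type":"number"}},"required":["series"]}

```bash
ls; mkdir -p pics
python3 - <<'E'
from rig import robot
import cv2,numpy as np
o=robot.get_obs();print({k:np.round(v,3) for k,v in o.items()})
for n in ("scene","top"):
    p,d=robot.camera(n);cv2.imwrite(f"pics/{n}0.png",p);np.save(f"pics/{n}0.npy",d)
    m=robot.camera_model(n);print(n,{k:np.round(v,3).tolist() for k,v in m.items()})
a=np.hstack([cv2.imread("pics/scene0.png")]);
E
```

```text
pics
{'time': np.float64(0.0), 'q': array([-1.518,  0.528,  1.434, -0.   ,  1.181, -0.178]), 'joint_velocities': array([ 0.001, -0.   ,  0.   ,  0.001, -0.001,  0.001]), 'joint_torque': array([-1.0000e-03, -4.4004e+01, -1.7659e+01,  6.3000e-02,  5.8000e-02,
       -0.0000e+00]), 'position': array([ 0.143, -0.608,  0.222]), 'tool_rot': array([ 0.993,  0.115,  0.   , -0.001]), 'ft_force': array([0.083, 0.137, 0.261]), 'moment': array([ 0.049, -0.041,  0.028]), 'grip_width': np.float64(0.087)}
scene {'fx': 452.54, 'fy': 452.54, 'cx': 256.019, 'cy': 186.111, 'k1': -0.137, 'R': [[-0.61, 0.792, 0.018], [0.602, 0.478, -0.639], [-0.515, -0.379, -0.769]], 't': [0.316, -0.271, 1.667]}
top {'fx': 424.827, 'fy': 424.827, 'cx': 252.382, 'cy': 193.949, 'k1': -0.058, 'R': [[-0.016, -1.0, -0.016], [-0.996, 0.018, -0.088], [0.089, 0.014, -0.996]], 't': [0.009, 0.519, 1.1]}
```

View pics/top0.png

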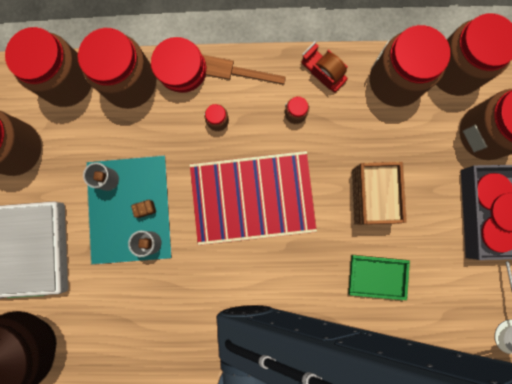

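View pics/scene0.png

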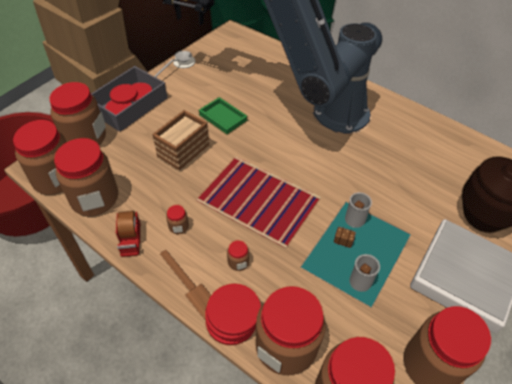

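```bash
cat > h.py <<'E'
from rig import robot
import cv2,numpy as np
from scipy.spatial.transform import Rotation as Ro
def ray(m,u,v):
    K=np.array([[m['fx'],0,m['cx']],[0,m['fy'],m['cy']],[0,0,1]],float)
    p=cv2.undistortPoints(np.stack([np.ravel(u),np.ravel(v)],1).astype(float)[:,None],K,np.array([m['k1'],0,0,0.]))[:,0]
    return np.c_[p,np.ones(len(p))]
def plane(m,u,v,z):
    R,t=np.array(m['R']),np.array(m['t']);d=ray(m,u,v)@R;c=-R.T@t
    return c+d*((z-c[2])/d[:,2])[:,None]
def cloud(m,d):
    v,u=np.mgrid[:d.shape[0],:d.shape[1]];r=ray(m,u,v)*d.reshape(-1,1)
    P=(r-np.array(m['t']))@np.array(m['R']);P[d.ravel()==0]=np.nan
    return P.reshape(*d.shape,3)
def look(n,f=None):
    m=robot.camera_model(n);p,d=robot.camera(n)
    if f: cv2.imwrite(f"pics/{f}.png",p)
    return m,p,d,cloud(m,d)
def rect(P):
    c,s,a=cv2.minAreaRect((np.asarray(P)[:,:2]*1000).astype(np.float32))
    if s[0]>s[1]: s=(s[1],s[0]);a+=90
    return np.round(c,1),np.round(s,1),round((a+90)%180-90,1)   # long side at a+90 deg
def big(mask):
    n,l,s,c=cv2.connectedComponentsWithStats(mask.astype(np.uint8));return l==1+np.argmax(s[1:,4])
E
python3 - <<'E'
from h import *
m=robot.camera_model("top");p=cv2.imread("pics/top0.png");d=np.load("pics/top0.npy");C=cloud(m,d)
h=cv2.cvtColor(p,cv2.COLOR_BGR2HSV);v,u=np.mgrid[:384,:512]
def pl(mask,z):
    vv,uu=np.nonzero(mask);return plane(m,uu,vv,z)
box=lambda a,b,c,e:(u>=a)&(u<b)&(v>=c)&(v<e)
mat=box(180,325,145,250)&~((h[...,0]>8)&(h[...,0]<30)&(h[...,1]<150)&(h[...,1]>70))
print("mat",rect(pl(big(mat),.002)))
teal=(h[...,0]>75)&(h[...,0]<100)&(h[...,1]>120)&box(80,180,150,270)
print("teal",rect(pl(teal,.002)))
print('z check table',np.nanmedian(C[270:290,200:240,2]),'mat',np.nanmedian(C[180:220,220:290,2]))
b=box(340,420,150,235)
print('zhist',np.histogram(C[b][:,2][~np.isnan(C[b][:,2])],np.arange(-.01,.13,.01)))
rim=b&(C[...,2]>.104);print("rim depth",rect(C[rim]),"plane",rect(pl(rim,.112)))
g=box(340,420,240,310)&(h[...,0]>45)&(h[...,0]<75)&(h[...,1]>100);print("green",rect(C[g]),np.nanmax(C[g][:,2]))
for nm,bb in (("cupA",box(78,120,155,195)),("cupB",box(122,165,224,265))):
    k=bb&(C[...,2]>.08);print(nm,rect(C[k]),rect(pl(k,.09)),k.sum())
k=box(128,160,195,222)&(C[...,2]>.032);print("block",rect(C[k]),rect(pl(k,.044)),np.nanmedian(C[k][:,2]))
for nm,bb in (("j1",box(200,232,98,132)),("j2",box(282,312,92,124))):
    k=bb&(C[...,2]>.065);print(nm,rect(C[k]))
E
```

```text
mat (array([514.4, -13.2]), array([215.5, 292.5]), 5.4)
teal (array([485.4, 338.8]), array([214.6, 275.4]), -86.6)
z check table 0.0010814695371317222 mat 0.00343427705376587
zhist (array([ 848, 2826,   46,   30,   44,   45,   47,   37,   44,  737, 1237,
        185,  649,    0]), array([-0.01,  0.  ,  0.01,  0.02,  0.03,  0.04,  0.05,  0.06,  0.07,
        0.08,  0.09,  0.1 ,  0.11,  0.12,  0.13]))
rim depth (array([ 510.1, -319.3]), array([107.2, 148.6]), -89.2) plane (array([ 510. , -318.2]), array([107.9, 148.4]), -89.2)
green (array([ 295., -325.]), array([107. , 146.4]), -7.6) 0.03545470813761378
cupA (array([568.4, 395.2]), array([61.7, 63.4]), -1.5) (array([568.7, 394.4]), array([61.3, 67.3]), -1.1) 197
cupB (array([394.9, 277.1]), array([61.4, 61.7]), 89.2) (array([394.9, 276.8]), array([61.8, 62.9]), -0.8) 184
block (array([486.5, 290.1]), array([36.8, 54.6]), 15.6) (array([486.3, 288.6]), array([37.4, 56.4]), 17.4) 0.044574631035681836
j1 (array([723.2,  92.4]), array([50.5, 52. ]), -23.2)
j2 (array([ 739.2, -122. ]), array([48.8, 52.5]), -3.7)
```

Request:
drive_tool:
  series:
    - [0.054,-0.031,0,0,0,0,1]
    - [0.054,-0.031,0,0,0,0,1]
    - [0.054,-0.031,0,0,0,0,1]
    - [0.054,-0.031,0,0,0,0,1]
    - [0.054,-0.031,0,0,0,0,1]

```text
time: 0.72
position: [0.3715, -0.3941, 0.2223]
tool_rot: [0.993, 0.115, -0.0, -0.0]
ft_force: [-0.5, 0.1, -0.4]
grip_width: 0.0872
```

Request:
drive_tool:
  series:
    - [0.054,-0.031,0,0,0,0,1]
    - [0.054,-0.031,0,0,0,0,1]
    - [0.054,-0.03,0,0,0,0,1]
    - [0,0,0.0,0,0,6.2,1]
    - [0,0,0.0,0,0,6.2,1]

```text
time: 1.35
position: [0.5076, -0.2676, 0.222]
tool_rot: [1.0, 0.007, -0.0, -0.0]
ft_force: [-0.1, -0.3, -0.1]
grip_width: 0.087
```

```bash
cat > log.py <<'E'
from h import *
import json
def log():
    o=robot.get_obs();open("log.jsonl","a").write(json.dumps({k:np.array(o[k]).tolist() for k in("time","q","position","tool_rot","ft_force")})+"\n")
    R=Ro.from_quat(o['tool_rot']).as_matrix()
    print('t',round(float(o['time']),2),'q',np.round(o['q'],3),'p',np.round(np.array(o['position'])*1000,1),'F',np.round(o['ft_force'],1),'w',round(float(o['grip_width']),4))
    print('tool x',np.round(R[:,0],3),'y',np.round(R[:,1],3),'z',np.round(R[:,2],3));return o,R
def tray(C,z,c,r=.11):
    "rim points of a tray whose rim is at height z near c"
    k=(abs(C[...,2]-z)<.007)&(np.hypot(C[...,0]-c[0],C[...,1]-c[1])<r);return k
E
python3 - <<'E'
from log import *
log()
m,p,d,C=look("wrist","w1")
k=big(tray(C,.112,(.51,-.318)));print(k.sum(),rect(C[k]),np.nanmedian(C[k][:,2]))
v,u=np.nonzero(k);print(u.min(),u.max(),v.min(),v.max())
E
```

```text
t 1.35 q [-0.68   0.46   1.563 -0.     1.12   0.877] p [ 507.6 -267.6  222. ] F [-0.1 -0.3 -0.1] w 0.087
tool x [ 1.     0.014 -0.001] y [ 0.014 -1.    -0.001] z [-0.001  0.001 -1.   ]
3595 (array([ 520.9, -318.9]), array([104.1, 129.8]), -89.2) 0.11177990338911763
253 373 100 242
```

View pics/w1.png

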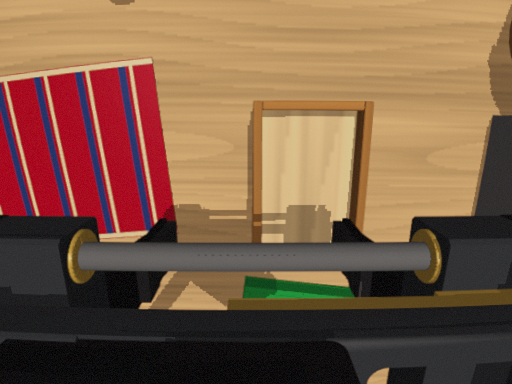

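Request:
drive_tool:
  series:
    - [0.003,0.0032,0.04,0,0,0,1]
    - [0,0,0.04,0,0,0,1]
    - [0,0,0.03,0,0,0,1]
    - [0,0,0.018,0,0,0,1]
    - [0,0,0,0,0,0,0.5]

```text
time: 2.02
position: [0.5088, -0.2715, 0.0928]
tool_rot: [1.0, 0.008, -0.002, -0.001]
ft_force: [-0.2, -0.3, 0.1]
grip_width: 0.0828
```

Request:
drive_tool:
  series:
    - [0,0,0,0,0,0,0.25]
    - [0,0,0,0,0,0,0.25]
    - [0,0,0,0,0,0,0.25]

```text
time: 2.4
position: [0.5105, -0.2726, 0.0955]
tool_rot: [1.0, 0.007, 0.001, 0.001]
ft_force: [0.8, 1.3, 0.7]
grip_width: 0.0551
```

Run:
```python
from log import *
log()
```

```text
t 2.4 q [-0.683  0.638  1.659 -0.     0.843  0.873] p [ 510.5 -272.6   95.5] F [0.8 1.3 0.7] w 0.0551
tool x [1.    0.015 0.001] y [ 0.015 -1.     0.001] z [ 0.001 -0.001 -1.   ]
```

Request:
drive_tool:
  series:
    - [0,0,0,0,0,0,0]
    - [0,0,0,0,0,0,0]
    - [0,0,0,0,0,0,0]
    - [0,0,0,0,0,0,0]
    - [0,0,0,0,0,0,0]
  squeeze: 25

```text
time: 3.02
position: [0.51, -0.272, 0.0945]
tool_rot: [1.0, 0.007, -0.0, -0.0]
ft_force: [-0.7, 0.6, 0.5]
grip_width: 0.008
```

Request:
drive_tool:
  series:
    - [0,0,0,0,0,0,0]
    - [0,0,0,0,0,0,0]
  squeeze: 40

```text
time: 3.28
position: [0.51, -0.2721, 0.0945]
tool_rot: [1.0, 0.007, -0.0, -0.0]
ft_force: [-0.0, 1.2, -0.3]
grip_width: 0.0079
```

Run:
```python
from log import *
log()
m,p,d,C=look("top","t1")
k=big(tray(C,.112,(.51,-.318)));print(k.sum(),rect(C[k]),np.nanmedian(C[k][:,2]))
```

```text
t 3.27 q [-0.683  0.64   1.659  0.     0.843  0.873] p [ 510.  -272.1   94.5] F [-0.   1.2 -0.3] w 0.0079
tool x [ 1.     0.014 -0.   ] y [ 0.014 -1.    -0.   ] z [-0.  0. -1.]
50 (array([ 575.3, -277.6]), array([15.4, 24. ]), -0.9) 0.11279385736108248
```

Request:
drive_tool:
  series:
    - [0,-0.006,0,0,0,0,0]
    - [0,-0.012,0,0,0,0,0]
    - [0,-0.015,0,0,0,0,0]
    - [0,-0.015,0,0,0,0,0]
    - [0,-0.015,0,0,0,0,0]

```text
time: 3.95
position: [0.509, -0.2078, 0.0946]
tool_rot: [1.0, 0.007, -0.0, -0.0]
ft_force: [-0.2, -0.1, -2.3]
grip_width: 0.0077
```

Run:
```python
from log import *
log()
m,p,d,C=look("scene","s1")
cv2.imwrite("pics/s1c.png",cv2.resize(p[60:260,100:400],None,fx=2.5,fy=2.5))
```

```text
t 3.95 q [-0.591  0.613  1.732  0.     0.798  0.965] p [ 509.  -207.8   94.6] F [-0.2 -0.1 -2.3] w 0.0077
tool x [ 1.     0.015 -0.   ] y [ 0.015 -1.    -0.   ] z [-0.  0. -1.]
```

View pics/s1c.png

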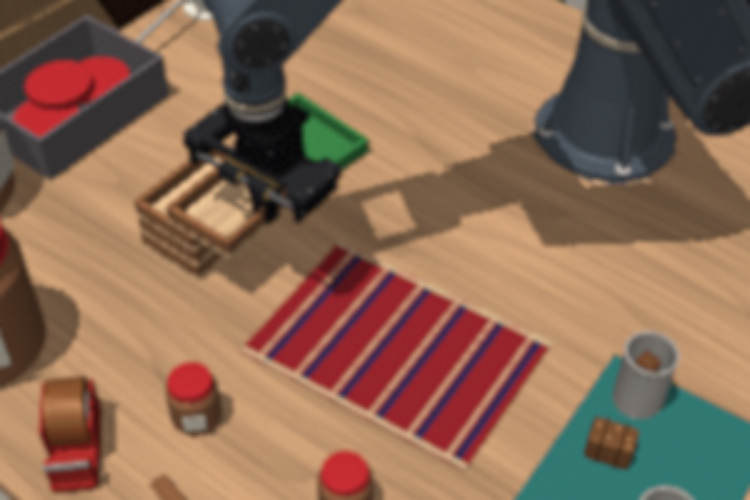

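Request:
drive_tool:
  series:
    - [0,-0.015,0,0,0,0,0]
    - [0,-0.015,0,0,0,0,0]
    - [0,-0.015,0,0,0,0,0]
    - [0,-0.025,0,0,0,0,0]
    - [0,-0.035,0,0,0,0,0]

```text
time: 4.62
position: [0.5077, -0.1035, 0.0944]
tool_rot: [1.0, 0.006, 0.0, -0.0]
ft_force: [-0.6, 1.1, -2.2]
grip_width: 0.0077
```

Request:
drive_tool:
  series:
    - [0,-0.045,0,0,0,0,0]
    - [0,-0.045,0,0,0,0,0]
    - [0,-0.045,0,0,0,0,0]
    - [0,-0.045,0,0,0,0,0]
    - [-0.003,-0.036,0,0,0,0,0]

```text
time: 5.25
position: [0.501, 0.114, 0.0945]
tool_rot: [1.0, 0.008, -0.0, -0.0]
ft_force: [0.6, 0.1, -1.9]
grip_width: 0.0076
```

Request:
drive_tool:
  series:
    - [0,0,0,0,0,-2.3,0]
    - [0,0,0,0,0,-2.3,0]
    - [0,0,0,0,0,0,0]

```text
time: 5.62
position: [0.5011, 0.1123, 0.0945]
tool_rot: [0.999, 0.047, -0.0, -0.0]
ft_force: [-0.0, 0.9, -2.9]
grip_width: 0.0077
```

Run:
```python
from log import *
o,R=log()
m,p,d,C=look("top","t2")
M=robot.camera_model("top")
P=plane(M,[190,306,316,198],[165,153,230,243],.002)[:,:2]*1000
print(np.round(P.mean(0),1),rect(P/1000))
k=tray(C,.112,(.505,.066),.12);k=big(k);print("tray1",rect(C[k]),k.sum(),np.nanmedian(C[k][:,2]))
k=big(tray(C,.084,(.51,-.318)));print("stack",rect(C[k]),k.sum(),np.nanmedian(C[k][:,2]))
# tilt: fit plane to tray floor/rim
q=(np.hypot(C[...,0]-.505,C[...,1]-.05)<.06)&(C[...,2]>.07)&(C[...,2]<.1)
A=np.c_[C[q][:,:2],np.ones(q.sum())];s=np.linalg.lstsq(A,C[q][:,2],rcond=None)[0];print("floor slope",s,q.sum())
```

```text
t 5.62 q [0.003 0.579 1.823 0.    0.74  1.478] p [501.1 112.3  94.5] F [-0.   0.9 -2.9] w 0.0077
tool x [ 0.996  0.095 -0.001] y [ 0.095 -0.996 -0.   ] z [-0.001  0.    -1.   ]
[511.8   0.7] (array([512.4,   0.6]), array([212.3, 318.5]), 5.3)
tray1 (array([507.4,  52. ]), array([ 81.4, 149.9]), -84.7) 376 0.11295550314434835
stack (array([ 510.1, -318.1]), array([107.5, 148.6]), 89.8) 711 0.08514304179085029
floor slope [-0.00017508 -0.00603617  0.09053977] 527
```

View pics/t2.png

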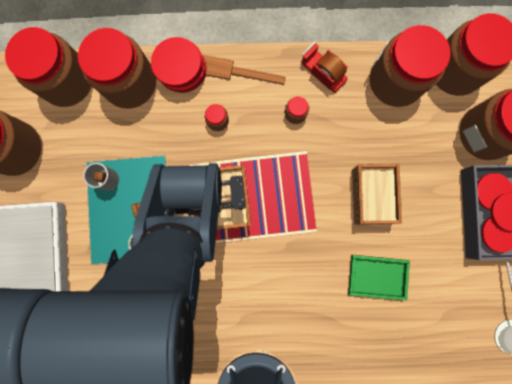

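Request:
drive_tool:
  series:
    - [0,-0.016,0.03,0,0,0,0]
    - [0,0,0.03,0,0,0,0]
    - [0,0,0.015,0,0,0,0]
    - [0,0,0.005,0,0,0,0]
    - [0,0,0.002,0,0,0,0]

```text
time: 6.3
position: [0.5005, 0.1274, 0.0128]
tool_rot: [0.999, 0.047, 0.0, 0.0]
ft_force: [-0.1, 0.9, -1.9]
grip_width: 0.0079
```

Request:
drive_tool:
  series:
    - [0,0,0,0,0,0,0]
    - [0,0,0,0,0,0,0]

```text
time: 6.55
position: [0.5006, 0.1275, 0.0133]
tool_rot: [0.999, 0.047, 0.001, 0.0]
ft_force: [0.5, -0.1, -2.7]
grip_width: 0.0079
```

Run:
```python
from log import *
log()
```

```text
t 6.55 q [0.033 0.733 1.85  0.    0.557 1.509] p [500.6 127.5  13.3] F [ 0.5 -0.1 -2.7] w 0.0079
tool x [0.996 0.094 0.001] y [ 0.094 -0.996  0.   ] z [ 0.001  0.    -1.   ]
```

Request:
drive_tool:
  series:
    - [0,0,0.001,0,0,0,0]
    - [0,0,0.001,0,0,0,0]
    - [0,0,0,0,0,0,0.4]
    - [0,0,0,0,0,0,0.4]
    - [0,0,0,0,0,0,0.4]

```text
time: 7.18
position: [0.5001, 0.1276, 0.0105]
tool_rot: [0.999, 0.047, 0.0, 0.0]
ft_force: [-0.3, 0.5, -1.4]
grip_width: 0.0293
```

Request:
drive_tool:
  series:
    - [0,0,-0.02,0,0,0,0.4]
    - [0,0,-0.05,0,0,0,0.6]
    - [0,0,-0.06,0,0,0,1]
    - [0,0,0,0,0,2.3,1]
    - [0,0,0,0,0,2.3,1]

```text
time: 7.8
position: [0.5004, 0.1276, 0.1416]
tool_rot: [1.0, 0.007, 0.001, -0.0]
ft_force: [-0.1, -0.5, -0.1]
grip_width: 0.0667
```

Request:
drive_tool:
  series:
    - [0,0.06,0,0,0,0,1]
    - [0,0.06,0,0,0,0,1]
    - [0,0.06,0,0,0,0,1]
    - [0,0.06,0,0,0,0,1]
    - [0,0.06,0,0,0,0,1]

```text
time: 8.43
position: [0.504, -0.1743, 0.1403]
tool_rot: [1.0, 0.007, -0.0, -0.0]
ft_force: [1.0, 0.5, -0.5]
grip_width: 0.0871
```

Request:
drive_tool:
  series:
    - [0,0.06,0,0,0,0,1]
    - [0,0.035,0,0,0,0,1]
    - [0,0,0,0,0,0,1]

```text
time: 8.8
position: [0.5058, -0.2706, 0.1403]
tool_rot: [1.0, 0.005, 0.0, 0.001]
ft_force: [-0.2, 0.5, -0.7]
grip_width: 0.0872
```

Run:
```python
from log import *
log()
m,p,d,C=look("wrist","w2")
k=big(tray(C,.084,(.51,-.318)));print(k.sum(),rect(C[k]),np.nanmedian(C[k][:,2]))
m,p,d,C=look("top","t3")
k=big(tray(C,.030,(.504,.08)));print('tray1',k.sum(),rect(C[k]),np.nanmedian(C[k][:,2]))
```

```text
t 8.8 q [-0.686  0.566  1.642 -0.     0.932  0.875] p [ 505.8 -270.6  140.3] F [-0.2  0.5 -0.7] w 0.0872
tool x [1.    0.01  0.001] y [ 0.01  -1.     0.001] z [ 0.001 -0.001 -1.   ]
5138 (array([ 531.4, -318. ]), array([104.8, 108.5]), -89.8) 0.08374595308540092
tray1 557 (array([506. ,  78.4]), array([104.3, 149.8]), -84.5) 0.030889564434302227
```

Request:
drive_tool:
  series:
    - [0.004,0,0.03,0,0,0,1]
    - [0,0,0.03,0,0,0,1]
    - [0,0,0.014,0,0,0,1]
    - [0,0,0,0,0,0,0.3]
    - [0,0,0,0,0,0,0]
  squeeze: 25

```text
time: 9.52
position: [0.5104, -0.2673, 0.0674]
tool_rot: [1.0, 0.007, 0.001, 0.0]
ft_force: [0.2, -0.7, 0.9]
grip_width: 0.0744
```

Request:
drive_tool:
  series:
    - [0,0,0,0,0,0,0]
    - [0,0,0,0,0,0,0]
    - [0,0,0,0,0,0,0]
    - [0,0,0,0,0,0,0]
    - [0,0,0,0,0,0,0]

```text
time: 10.15
position: [0.5097, -0.2674, 0.0666]
tool_rot: [1.0, 0.007, 0.0, -0.0]
ft_force: [0.1, 0.3, 0.4]
grip_width: 0.0253
```

Request:
drive_tool:
  series:
    - [0,0,0,0,0,0,0]
    - [0,0,0,0,0,0,0]
    - [0,0,0,0,0,0,0]
    - [0,0,0,0,0,0,0]
  squeeze: 40

```text
time: 10.65
position: [0.5097, -0.2675, 0.0665]
tool_rot: [1.0, 0.007, -0.0, 0.0]
ft_force: [0.1, -1.5, -0.3]
grip_width: 0.0077
```

Request:
drive_tool:
  series:
    - [0,-0.006,0,0,0,0,0]
    - [0,-0.012,0,0,0,0,0]
    - [0,-0.015,0,0,0,0,0]
    - [0,-0.015,0,0,0,0,0]
    - [0,-0.015,0,0,0,0,0]

```text
time: 11.28
position: [0.5086, -0.2028, 0.0665]
tool_rot: [1.0, 0.007, -0.0, -0.0]
ft_force: [-0.2, -0.0, -1.5]
grip_width: 0.0076
```

Request:
drive_tool:
  series:
    - [0,-0.015,0,0,0,0,0]
    - [0,-0.015,0,0,0,0,0]
    - [0,-0.015,0,0,0,0,0]
    - [0,-0.02,0,0,0,0,0]
    - [0,-0.02,0,0,0,0,0]

```text
time: 11.9
position: [0.5072, -0.1178, 0.0664]
tool_rot: [1.0, 0.007, -0.0, -0.0]
ft_force: [0.7, 0.1, -3.3]
grip_width: 0.0076
```

Request:
drive_tool:
  series:
    - [0,-0.03,0,0,0,0,0]
    - [0.004,-0.03,0,0,0,0,0]
    - [0.004,-0.03,0,0,0,-2.3,0]
    - [0,0,0,0,0,-2.3,0]
    - [0,0,0,0,0,0,0]

```text
time: 12.52
position: [0.5141, -0.028, 0.0665]
tool_rot: [0.999, 0.048, -0.0, -0.0]
ft_force: [0.5, -0.2, -2.0]
grip_width: 0.0079
```

Run:
```python
from log import *
o,R=log()
m,p,d,C=look("top","t4")
k=big(tray(C,.084,(.519,-.077),.12));print("tray2",rect(C[k]),k.sum())
k=big(tray(C,.056,(.51,-.318)));print("stack",rect(C[k]),k.sum(),np.nanmedian(C[k][:,2]))
k=big(tray(C,.030,(.504,.08)));print('tray1',k.sum(),rect(C[k]))
```

```text
t 12.53 q [-0.272  0.631  1.835  0.     0.676  1.203] p [514.1 -28.   66.5] F [ 0.5 -0.2 -2. ] w 0.0079
tool x [ 0.995  0.095 -0.   ] y [ 0.095 -0.995 -0.   ] z [-0.  0. -1.]
tray2 (array([ 468.5, -114.8]), array([37.9, 39.8]), -84.6) 95
stack (array([ 509.7, -319.5]), array([107.5, 147.6]), 89.3) 622 0.05689186924766024
tray1 251 (array([529.3, 118.3]), array([ 70.2, 155.3]), 62.9)
```

Request:
drive_tool:
  series:
    - [0,0.001,0.03,0,0,0,0]
    - [0,0,0.015,0,0,0,0]
    - [0,0,0.006,0,0,0,0]
    - [0,0,0.003,0,0,0,0]
    - [0,0,0.001,0,0,0,0]

```text
time: 13.2
position: [0.5144, -0.0304, 0.0125]
tool_rot: [0.999, 0.047, 0.0, 0.0]
ft_force: [-1.8, 0.3, 9.0]
grip_width: 0.008
```

Request:
drive_tool:
  series:
    - [0,0,0.001,0,0,0,0]
    - [0,0,0,0,0,0,0.35]
    - [0,0,0,0,0,0,0.35]
    - [0,0,0,0,0,0,0.35]
    - [0,0,-0.02,0,0,0,0.35]

```text
time: 13.82
position: [0.5134, -0.03, 0.0297]
tool_rot: [0.999, 0.047, -0.001, -0.0]
ft_force: [0.3, -0.8, -0.1]
grip_width: 0.0294
```

Request:
drive_tool:
  series:
    - [0,0,-0.05,0,0,0,0.35]
    - [0,0,-0.06,0,0,0,1]
    - [0,0,-0.06,0,0,0,1]
    - [0,0,0,0,0,0,1]

```text
time: 14.32
position: [0.5179, -0.0311, 0.2054]
tool_rot: [0.999, 0.047, 0.006, 0.002]
ft_force: [-0.5, -0.2, -0.7]
grip_width: 0.0526
```

Run:
```python
from log import *
o,R=log()
m,p,d,C=look("scene","s2")
for c in((.505,.08),(.519,-.077)):
    k=big(tray(C,.030,c,.1));print('tray',k.sum(),rect(C[k]),np.nanmedian(C[k][:,2]))
import json
D=[json.loads(l) for l in open("log.jsonl")]
# FK fit: q4=0 so far, planar arm
q=np.array([d['q'] for d in D]);P=np.array([d['position'] for d in D])
c,s=np.cos(q[:,0]),np.sin(q[:,0]);r=c*P[:,0]+s*P[:,1];l=-s*P[:,0]+c*P[:,1];print('lat',np.round(l,4))
A=np.zeros((0,6));b=[]
a1,a2,a3=q[:,1],q[:,1]+q[:,2],q[:,1]+q[:,2]+q[:,4]
# r=a0+L1 sin a1+ e cos a1 +L2 sin a2 ; z+...
n=len(q);o_=np.ones(n);z0=np.zeros(n)
Ar=np.c_[o_,z0,np.sin(a1),np.sin(a2),np.cos(a2)];Az=np.c_[z0,o_,np.cos(a1),np.cos(a2),-np.sin(a2)]
x,res,rk,sv=np.linalg.lstsq(np.r_[Ar,Az],np.r_[r,P[:,2]],rcond=None);print(np.round(x,4),rk,sv,res, a3)
```

```text
t 14.32 q [-0.276  0.404  1.724  0.     1.001  1.2  ] p [517.9 -31.1 205.4] F [-0.5 -0.2 -0.7] w 0.0526
tool x [0.995 0.095 0.011] y [ 0.095 -0.995  0.004] z [ 0.012 -0.003 -1.   ]
tray 432 (array([505.5,  82.1]), array([104.6, 155.1]), -84.3) 0.02850755700167136
tray 411 (array([519.5, -76.1]), array([107.6, 153.5]), -84.4) 0.02863169902048299
lat [0.111  0.111  0.1111 0.111  0.1111 0.111  0.1109 0.111  0.111 ]
[ 0.004  -0.0239  0.5754  0.3922  0.1095] 5 [5.18357954 4.2288637  0.34163157 0.34163115 0.11743535] [7.81424947e-06] [3.14274193 3.13990226 3.14201686 3.14191235 3.14212453 3.14013568
 3.14011242 3.1419233  3.12963917]
```

Request:
drive_tool:
  series:
    - [0,0,0,10,0,0,1]
    - [0,0,0,10,0,0,1]
    - [0,0,0,10,0,0,1]
    - [0,0,0,10,0,0,1]
    - [0,0,0,0,0,0,1]

```text
time: 15.0
position: [0.5135, -0.0319, 0.1971]
tool_rot: [0.938, 0.041, -0.018, -0.343]
ft_force: [-0.0, 1.0, -0.5]
grip_width: 0.0871
```

```bash
cat > kin.py <<'E'
import numpy as np,json
from scipy.spatial.transform import Rotation as Ro
from scipy.optimize import least_squares
def fk(q,x):
    # x: h,a0,L1,L2,e,lat,L3
    h,a0,L1,L2,e,lat,L3=x
    R=Ro.from_euler('z',q[0]);p=R.apply([a0,lat,h])
    R=R*Ro.from_euler('y',q[1]);p=p+R.apply([0,0,L1])
    R=R*Ro.from_euler('y',q[2]);p=p+R.apply([e,0,L2])
    R=R*Ro.from_euler('z',q[3])*Ro.from_euler('y',q[4])*Ro.from_euler('z',q[5])
    return p+R.apply([0,0,L3]),R
E
python3 - <<'E'
from log import *
from kin import *
log()
D=[json.loads(l) for l in open("log.jsonl")]
f=lambda x:np.concatenate([fk(d['q'],x)[0]-d['position'] for d in D])
s=least_squares(f,[.2,0,.575,.39,.11,.111,.22]);print(np.round(s.x,4),np.abs(s.fun).max())
for d in D[-1:]:
    print((fk(d['q'],s.x)[1].inv()*Ro.from_quat(d['tool_rot'])).as_rotvec(degrees=True))
np.save("kin.npy",s.x)
E
```

```text
t 15.0 q [-0.597  0.595  1.637  0.524  1.427  0.669] p [513.5 -31.9 197.1] F [-0.   1.  -0.5] w 0.0871
tool x [ 0.996  0.09  -0.006] y [ 0.065 -0.762 -0.645] z [-0.063  0.642 -0.764]
[0.2742 0.     0.588  0.3917 0.1141 0.111  0.3055] 1.2739775900882933e-10
[9.71494709e-15 2.11962482e-14 9.00000000e+01]
```

```bash
cat >> kin.py <<'E'
X=np.load("kin.npy");LO=np.array([-3.08,-.75,.22,-1.43,0,-2.85]);HI=np.array([3.08,2.2,2.44,4.57,2.65,2.85])
Z90=Ro.from_euler('z',90,degrees=True)
def tool(q): p,R=fk(q,X);return p,R*Z90
def ik(p,R,q0):
    def f(q):
        a,B=tool(q);return np.r_[(a-p)*5,(R.inv()*B).as_rotvec()]
    s=least_squares(f,np.clip(q0,LO+.01,HI-.01),bounds=(LO,HI));return s.x,np.abs(s.fun).max()
def ori(phi,beta,ysign,roll=0):
    "tool z at azimuth phi, beta below horizontal (deg); tool y horizontal, ysign=+1: y to the right of travel"
    a,b=np.radians([phi,beta]);z=np.array([np.cos(a)*np.cos(b),np.sin(a)*np.cos(b),-np.sin(b)])
    y=ysign*np.array([np.sin(a),-np.cos(a),0]);x=np.cross(y,z)
    return Ro.from_matrix(np.c_[x,y,z])*Ro.from_euler('z',roll,degrees=True)
E
python3 - <<'E'
from kin import *
D=[json.loads(l) for l in open("log.jsonl")];q0=np.array(D[-1]['q'])
best={}
for ys in(1,-1):
  for phi in(40,60,75,90,105,120):
    for beta in(15,25,35):
      R=ori(phi,beta,ys);t=R.as_matrix()[:,2];row=[]
      for c in((.395,.277),(.5685,.3945)):
        g=np.array([*c,.052])+.019*t
        b=min((ik(g,R,qs) for qs in([q0[0],.7,1.8,1.5,1.2,s] for s in(-1.5,1.5))),key=lambda a:a[1])
        row.append((round(b[1],3),np.round(b[0],2).tolist()))
      # pour, over tray1, beta 0, both rolls
      if all(r[0]<.01 for r in row): print(ys,phi,beta,[r[1] for r in row])
print('pour')
for ys in(1,-1):
  for phi in(60,75,90,105):
    for roll in(0,90,180,-90,-180):
      R=ori(phi,0,ys,roll);t=R.as_matrix()[:,2];g=np.array([.506,.08,.14])+.019*t
      b=min((ik(g,R,[q0[0],.7,1.8,1.5,1.2,s]) for s in(-1.5,1.5)),key=lambda a:a[1])
      print(ys,phi,roll,round(b[1],3),np.round(b[0],2).tolist())
E
```

```text
1 60 15 [[-0.3, 1.47, 2.42, 1.91, 1.53, -2.3], [0.1, 1.13, 1.95, 2.18, 1.27, -1.52]]
1 60 35 [[-0.14, 1.13, 2.44, 2.17, 1.17, -2.0], [0.17, 0.93, 1.91, 2.06, 0.79, -1.25]]
1 75 15 [[-0.32, 1.28, 2.27, 1.62, 1.31, -1.99], [0.03, 1.11, 1.81, 1.8, 1.25, -1.35]]
1 75 25 [[-0.26, 1.16, 2.3, 1.71, 1.16, -1.91], [0.06, 1.02, 1.82, 1.75, 1.06, -1.24]]
1 75 35 [[-0.19, 1.02, 2.3, 1.77, 0.98, -1.79], [0.11, 0.94, 1.8, 1.63, 0.87, -1.07]]
1 90 15 [[-0.28, 1.18, 2.09, 1.32, 1.27, -1.7], [0.01, 1.12, 1.64, 1.48, 1.32, -1.17]]
1 90 25 [[-0.24, 1.07, 2.13, 1.36, 1.12, -1.63], [0.04, 1.03, 1.66, 1.41, 1.16, -1.08]]
1 90 35 [[-0.18, 0.96, 2.15, 1.37, 0.97, -1.53], [0.09, 0.96, 1.65, 1.3, 1.01, -0.94]]
1 105 15 [[-0.22, 1.13, 1.92, 1.07, 1.35, -1.49], [0.03, 1.14, 1.45, 1.23, 1.47, -1.03]]
1 105 25 [[-0.19, 1.03, 1.96, 1.07, 1.2, -1.43], [0.05, 1.06, 1.48, 1.15, 1.33, -0.96]]
1 105 35 [[-0.13, 0.94, 1.99, 1.05, 1.05, -1.34], [0.09, 0.99, 1.49, 1.05, 1.19, -0.87]]
1 120 15 [[-0.14, 1.11, 1.76, 0.87, 1.48, -1.36], [0.06, 1.18, 1.24, 1.05, 1.66, -0.94]]
1 120 25 [[-0.11, 1.02, 1.8, 0.85, 1.34, -1.31], [0
[... 2681 characters left out ...]
, 1.06, 1.86, 1.13, 1.63, -2.85]
-1 75 180 0.0 [-0.66, 1.1, 1.91, 1.17, 1.62, -1.45]
-1 75 -90 0.0 [-0.66, 1.1, 1.91, 1.17, 1.62, 0.12]
-1 75 -180 0.0 [-0.66, 1.1, 1.91, 1.17, 1.62, -1.45]
-1 90 0 0.0 [-0.59, 1.09, 1.74, 1.0, 1.75, 1.84]
-1 90 90 0.015 [-0.59, 1.08, 1.73, 1.0, 1.75, -2.85]
-1 90 180 0.0 [-0.59, 1.09, 1.74, 1.0, 1.75, -1.3]
-1 90 -90 0.0 [-0.59, 1.09, 1.74, 1.0, 1.75, 0.27]
-1 90 -180 0.0 [-0.59, 1.09, 1.74, 1.0, 1.75, -1.3]
-1 105 0 0.0 [-0.51, 1.1, 1.56, 0.86, 1.9, 1.93]
-1 105 90 0.0 [-0.51, 1.1, 1.56, 0.86, 1.9, -2.79]
-1 105 180 0.0 [-0.51, 1.1, 1.56, 0.86, 1.9, -1.22]
-1 105 -90 0.0 [-0.51, 1.1, 1.56, 0.86, 1.9, 0.35]
-1 105 -180 0.0 [-0.51, 1.1, 1.56, 0.86, 1.9, -1.22]
```

```bash
cat > plan.py <<'E'
from log import *
from kin import *
def go(p,R,Rn=None,p0=None):
    "print tool-axes turn (deg) then shift (mm, along axes after the turn) from pose p0,Rn (or measured) to p,R"
    o=robot.get_obs();Rn=Rn or Ro.from_quat(o['tool_rot']);p0=np.array(o['position']) if p0 is None else p0
    print('turn',np.round((Rn.inv()*R).as_rotvec(degrees=True),1),'shift',np.round(R.inv().apply(np.array(p)-p0)*1000,1))
def cups(C):
    for nm,c in(("A",(.568,.394)),("B",(.395,.277))):
        k=(C[...,2]>.078)&(C[...,2]<.1)&(np.hypot(C[...,0]-c[0],C[...,1]-c[1])<.08)
        if k.sum()>20: print("cup",nm,rect(C[big(k)]),k.sum())
    k=(C[...,2]>.036)&(C[...,2]<.052)&(np.hypot(C[...,0]-.487,C[...,1]-.289)<.06)
    if k.sum()>20: print("block",rect(C[big(k)]),k.sum(),np.nanmedian(C[big(k)][:,2]))
E
python3 - <<'E'
from plan import *
m,p,d,C=look("top","t5");cups(C)
log()
R=ori(90,20,1);t=R.as_matrix()[:,2]
g=np.array([.395,.277,.054])+.019*t;go(g-.12*t,R);print('grasp',g)
E
```

```text
cup A (array([568.3, 394.8]), array([61.8, 63.9]), -3.2) 239
cup B (array([394.9, 277.2]), array([61.6, 61.7]), 89.2) 215
block (array([486.5, 290. ]), array([36.2, 55.8]), 15.3) 292 0.04441781836999424
t 15.05 q [-0.595  0.592  1.638  0.524  1.427  0.67 ] p [513.4 -30.7 198.3] F [-0.  -0.2  0.7] w 0.0869
tool x [ 0.996  0.092 -0.005] y [ 0.068 -0.762 -0.644] z [-0.063  0.641 -0.765]
turn [ 19.8  26.8 -84.9] shift [ -30.4 -118.4  237.5]
grasp [0.395      0.29485416 0.04750162]
```

Request:
drive_tool:
  series:
    - [0,0,0,2.2,3.0,-9.4,0.9]
    - [0,0,0,2.2,3.0,-9.4,0.9]
    - [0,0,0,2.2,3.0,-9.4,0.9]
    - [0,0,0,2.2,3.0,-9.4,0.9]
    - [0,0,0,2.2,3.0,-9.4,0.9]

```text
time: 15.68
position: [0.5137, -0.0283, 0.2011]
tool_rot: [0.8, 0.371, 0.236, -0.408]
ft_force: [-0.7, -0.1, -0.2]
grip_width: 0.0783
```

Request:
drive_tool:
  series:
    - [0,0,0,2.2,3.0,-9.4,0.9]
    - [0,0,0,2.2,3.0,-9.4,0.9]
    - [0,0,0,2.2,3.0,-9.4,0.9]
    - [0,0,0,2.2,2.8,-9.7,0.9]
    - [0,0,0,0,0,0,0.9]

```text
time: 16.3
position: [0.5143, -0.0287, 0.2]
tool_rot: [0.579, 0.581, 0.405, -0.404]
ft_force: [0.2, 0.2, -0.4]
grip_width: 0.078
```

Request:
drive_tool:
  series:
    - [0,-0.06,0,0,0,0,0.9]
    - [0,-0.058,0,0,0,0,0.9]
    - [-0.01,0,0.05,0,0,0,0.9]
    - [-0.01,0,0.05,0,0,0,0.9]
    - [0,0,0,0,0,0,0.9]

```text
time: 16.92
position: [0.3944, 0.0603, 0.1472]
tool_rot: [0.578, 0.58, 0.405, -0.407]
ft_force: [-0.1, -0.4, 0.0]
grip_width: 0.0787
```

Run:
```python
from plan import *
log()
R=ori(90,20,1);t=R.as_matrix()[:,2]
g=np.array([.395,.277,.054])+.019*t;go(g-.11*t,R)
m,p,d,C=look("scene","s3");cups(C)
cv2.imwrite("pics/s3c.png",cv2.resize(p[20:300,100:460],None,fx=2,fy=2))
```

```text
t 16.93 q [-0.766  0.856  2.006  0.75   1.422 -1.369] p [394.4  60.3 147.2] F [-0.1 -0.4  0. ] w 0.0787
tool x [-0.001  0.342  0.94 ] y [ 1.     0.004 -0.001] z [-0.004  0.94  -0.342]
turn [-0.2 -0.   0.1] shift [-13.5   0.6 144.5]
cup A (array([568.9, 397.4]), array([63.3, 63.3]), -60.0) 242
cup B (array([396.4, 279. ]), array([58.9, 63.7]), -62.7) 202
block (array([484.7, 291.6]), array([37.6, 55.4]), 20.2) 224 0.04421723884936124
```

View pics/s3c.png

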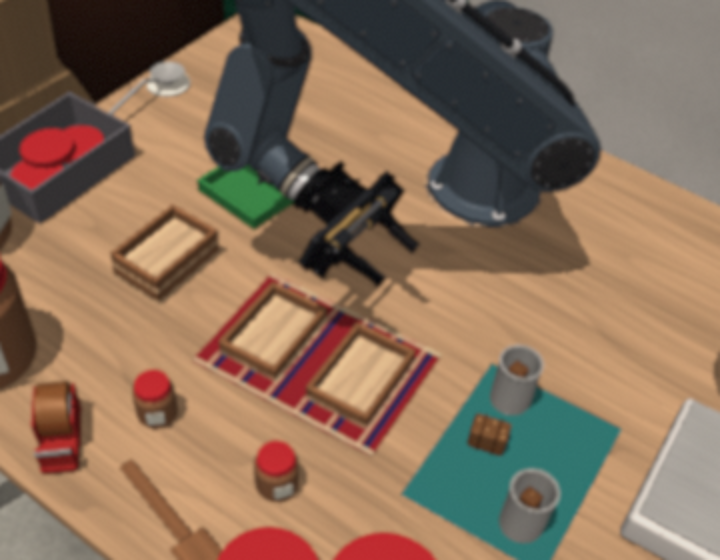

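Request:
drive_tool:
  series:
    - [-0.0045,0.0005,0.048,0,0,0,0.9]
    - [-0.0045,0,0.048,0,0,0,0.9]
    - [-0.0045,0,0.048,0,0,0,0.9]
    - [0,0,0.04,0,0,0,0.9]
    - [0,0,0.03,0,0,0,0.9]

```text
time: 17.6
position: [0.3984, 0.2539, 0.0602]
tool_rot: [0.578, 0.582, 0.407, -0.403]
ft_force: [0.3, 0.9, -0.1]
grip_width: 0.0782
```

Request:
drive_tool:
  series:
    - [0,0,0.025,0,0,0,0.9]
    - [0,0,0.015,0,0,0,0.9]
    - [0,0,0,0,0,0,0.7]
    - [0,0,0,0,0,0,0.6]
    - [0,0,0,0,0,0,0.5]
  squeeze: 20

```text
time: 18.23
position: [0.3985, 0.2898, 0.047]
tool_rot: [0.578, 0.581, 0.407, -0.403]
ft_force: [-0.8, 0.4, -0.4]
grip_width: 0.0613
```

Request:
drive_tool:
  series:
    - [0,0,0,0,0,0,0.5]
    - [0,0,0,0,0,0,0.5]
    - [0,0,0,0,0,0,0.5]
  squeeze: 30

```text
time: 18.6
position: [0.3982, 0.2904, 0.047]
tool_rot: [0.578, 0.581, 0.407, -0.403]
ft_force: [0.5, -1.2, 2.1]
grip_width: 0.0607
```

Run:
```python
from plan import *
log()
m,p,d,C=look("scene","s4");cups(C)
R=ori(90,0,1);go(np.array([.463,.1+.019,.14]),R)
```

```text
t 18.6 q [-0.274  1.116  2.11   1.33   1.199 -1.666] p [398.2 290.4  47. ] F [ 0.5 -1.2  2.1] w 0.0607
tool x [-0.006  0.343  0.939] y [ 1.    -0.     0.007] z [ 0.003  0.939 -0.343]
cup A (array([568.9, 397.7]), array([62.6, 65.5]), 74.2) 250
cup B (array([399.4, 280.1]), array([60.2, 64.1]), -61.5) 278
block (array([486.2, 292.2]), array([39.5, 56.2]), 12.5) 248 0.04418861444780174
turn [ 0.1 20.1  0.4] shift [  93.    64.9 -171.5]
```

Request:
drive_tool:
  series:
    - [0.014,0,-0.005,0,0,0,0.5]
    - [0.028,0,-0.01,0,0,0,0.5]
    - [0.028,0,-0.01,0,0,0,0.5]
    - [0.024,0,-0.009,0,0,0,0.5]
    - [0,0,0,0,0,0,0.5]

```text
time: 19.27
position: [0.3964, 0.2912, 0.1479]
tool_rot: [0.578, 0.582, 0.407, -0.402]
ft_force: [0.5, -0.5, -2.1]
grip_width: 0.0608
```

Request:
drive_tool:
  series:
    - [0,0,0,0,7,0,0.5]
    - [0,0,0,0,7,0,0.5]
    - [0,0,0,0,6,0,0.5]
    - [0,0,0,0,0,0,0.5]

```text
time: 19.77
position: [0.3971, 0.2909, 0.1439]
tool_rot: [0.5, 0.502, 0.5, -0.499]
ft_force: [-0.9, 0.9, -1.4]
grip_width: 0.0611
```

Request:
drive_tool:
  series:
    - [0,0.01,-0.03,0,0,0,0.5]
    - [0,0.016,-0.04,0,0,0,0.5]
    - [0,0.016,-0.04,0,0,0,0.5]
    - [0,0.016,-0.04,0,0,0,0.5]
    - [0,0.007,-0.022,0,0,0,0.5]

```text
time: 20.4
position: [0.4631, 0.1173, 0.1474]
tool_rot: [0.499, 0.503, 0.501, -0.496]
ft_force: [-0.2, -0.1, -1.0]
grip_width: 0.0611
```

Run:
```python
from plan import *
log()
R=ori(90,0,1);go(np.array([.463,.119,.14]),R)
m,p,d,C=look("scene","s5")
cv2.imwrite("pics/s5c.png",cv2.resize(p[60:300,130:430],None,fx=2,fy=2))
```

```text
t 20.4 q [-0.61   1.071  1.858  0.971  1.687 -1.405] p [463.1 117.3 147.4] F [-0.2 -0.1 -1. ] w 0.0611
tool x [-0.009  0.005  1.   ] y [ 1.    -0.001  0.009] z [ 0.001  1.    -0.005]
turn [0.  0.3 0.5] shift [-7.4 -0.1  1.7]
```

View pics/s5c.png

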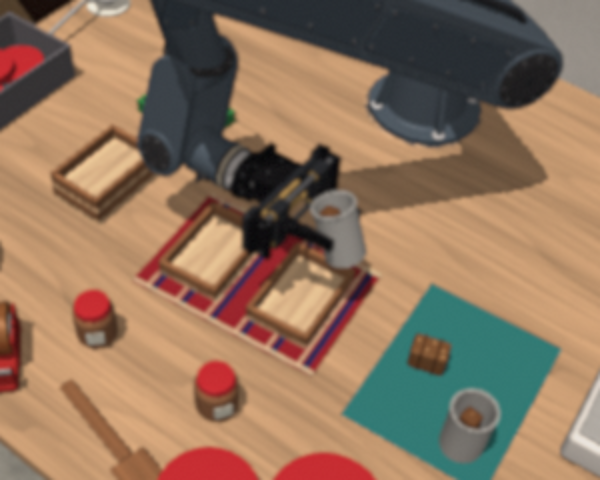

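Request:
drive_tool:
  series:
    - [-0.008,0,0,0,0,5,0.5]
    - [0,0,0,0,0,10,0.5]
    - [0,0,0,0,0,10,0.5]
    - [0,0,0,0,0,10,0.5]
    - [0,0,0,0,0,10,0.5]

```text
time: 21.08
position: [0.461, 0.1206, 0.1397]
tool_rot: [0.654, 0.271, 0.269, -0.653]
ft_force: [-0.3, -1.1, -1.6]
grip_width: 0.0606
```

Request:
drive_tool:
  series:
    - [0,0,0,0,0,10,0.5]
    - [0,0,0,0,0,10,0.5]
    - [0,0,0,0,0,10,0.5]
    - [0,0,0,0,0,10,0.5]
    - [0,0,0,0,0,10,0.5]

```text
time: 21.7
position: [0.4611, 0.1206, 0.1397]
tool_rot: [0.707, -0.03, -0.032, -0.706]
ft_force: [-0.7, -0.8, -1.9]
grip_width: 0.0608
```

Request:
drive_tool:
  series:
    - [0,0,0,0,0,10,0.5]
    - [0,0,0,0,0,10,0.5]
    - [0,0,0,0,0,10,0.5]
    - [0,0,0,0,0,10,0.5]
    - [0,0,0,0,0,0,0.5]

```text
time: 22.32
position: [0.4612, 0.1203, 0.1398]
tool_rot: [0.655, -0.268, -0.269, -0.654]
ft_force: [-1.2, 0.0, -1.5]
grip_width: 0.0613
```

Request:
drive_tool:
  series:
    - [0,0,0,0,0,0,0.5]
    - [0,0,0,0,0,10,0.5]
    - [0,0,0,0,0,10,0.5]
    - [0,0,0,0,0,10,0.5]
    - [0,0,0,0,0,0,0.5]

```text
time: 22.95
position: [0.462, 0.1193, 0.1394]
tool_rot: [0.564, -0.428, -0.428, -0.562]
ft_force: [0.7, -0.2, -0.7]
grip_width: 0.0607
```

Run:
```python
from plan import *
log()
m,p,d,C=look("scene","s6");m2,p2,d2,C=look("top","t6")
cv2.imwrite("pics/s6c.png",np.hstack([cv2.resize(p[90:290,160:360],None,fx=2,fy=2),cv2.resize(p2[100:300,100:300],None,fx=2,fy=2)]))
```

```text
t 22.95 q [-0.607  1.09   1.855  0.971  1.681  1.461] p [462.  119.3 139.4] F [ 0.7 -0.2 -0.7] w 0.0607
tool x [ 0.268 -0.001 -0.963] y [-0.963 -0.001 -0.268] z [-0.001  1.    -0.002]
```

View pics/s6c.png

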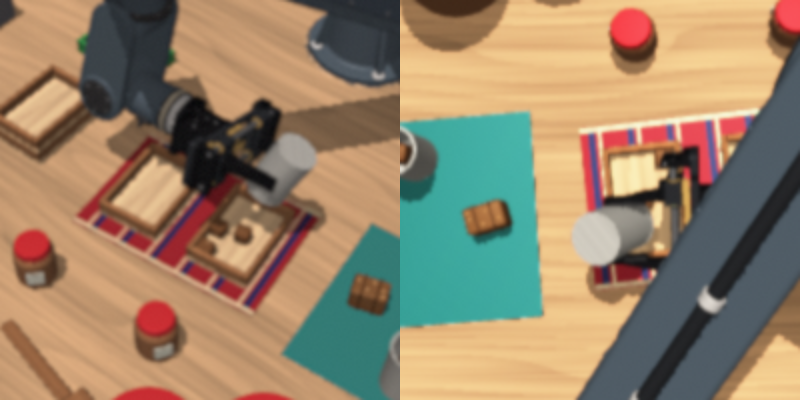

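Request:
drive_tool:
  series:
    - [0,0,0,0,0,10,0.5]
    - [0,0,0,0,0,5,0.5]
    - [0,0,0,0,0,0,0.5]
    - [0,0,0,0,0,-10,0.5]
    - [0,0,0,0,0,-10,0.5]

```text
time: 23.68
position: [0.4622, 0.119, 0.1394]
tool_rot: [0.583, -0.401, -0.401, -0.582]
ft_force: [-0.8, -0.1, -0.7]
grip_width: 0.0607
```

Request:
drive_tool:
  series:
    - [0,0,0,0,0,-10,0.5]
    - [0,0,0,0,0,-10,0.5]
    - [0,0,0,0,0,-10,0.5]
    - [0,0,0,0,0,-10,0.5]
    - [0,0,0,0,0,-10,0.5]

```text
time: 24.3
position: [0.4622, 0.119, 0.1394]
tool_rot: [0.698, -0.117, -0.117, -0.697]
ft_force: [-0.1, -0.6, -0.9]
grip_width: 0.0606
```

Request:
drive_tool:
  series:
    - [0,0,0,0,0,-10,0.5]
    - [0,0,0,0,0,-10,0.5]
    - [0,0,0,0,0,-10,0.5]
    - [0,0,0,0,0,-10,0.5]
    - [0,0,0,0,0,-10,0.5]

```text
time: 24.92
position: [0.4622, 0.119, 0.1394]
tool_rot: [0.682, 0.189, 0.188, -0.681]
ft_force: [-0.0, -0.1, -1.1]
grip_width: 0.061
```

Request:
drive_tool:
  series:
    - [0,0,0,0,0,-10,0.5]
    - [0,0,0,0,0,-10,0.5]
    - [0,0,0,0,0,-10,0.5]
    - [0,0,0,0,0,-10,0.5]
    - [0,0,0,0,0,-10,0.5]

```text
time: 25.55
position: [0.4622, 0.119, 0.1394]
tool_rot: [0.538, 0.459, 0.458, -0.538]
ft_force: [0.3, 0.1, -0.7]
grip_width: 0.0607
```

Request:
drive_tool:
  series:
    - [0,0,0,0,0,-10,0.5]
    - [0,0,0,0,-10,0,0.5]
    - [0,0,0,0,-10,0,0.5]
    - [0,0,0,0,0,0,0.5]

```text
time: 26.05
position: [0.4619, 0.1197, 0.1415]
tool_rot: [0.576, 0.583, 0.408, -0.402]
ft_force: [-0.1, -0.0, -1.9]
grip_width: 0.0609
```

Run:
```python
from plan import *
log()
R=ori(90,20,1)
go(np.array([.397,.2905,.15]),R);go(np.array([.397,.2905,.0475]),R,R,np.array([.397,.2905,.15]))
m,p,d,C=look("top","t7");cups(C)
m,p,d,C=look("scene","s7");cups(C)
cv2.imwrite("pics/s7c.png",np.hstack([cv2.resize(p[90:290,160:360],None,fx=3,fy=3)]))
```

```text
t 26.05 q [-0.575  0.87   1.918  0.922  1.425 -1.285] p [461.9 119.7 141.5] F [-0.1 -0.  -1.9] w 0.0609
tool x [-0.012  0.344  0.939] y [1.    0.003 0.012] z [ 0.001  0.939 -0.344]
turn [0.1 0.1 0.7] shift [ 66.4 -64.9 157.6]
turn [0. 0. 0.] shift [-96.3   0.   35.1]
cup A (array([568.5, 395.4]), array([61.5, 62.7]), -1.5) 238
block (array([486.6, 290.4]), array([36.1, 55.1]), 15.8) 287 0.04474260946656657
cup A (array([568.8, 397.5]), array([63.4, 64.1]), -59.4) 241
block (array([484.9, 291.8]), array([38.7, 55. ]), 17.5) 221 0.04400786075461873
```

View pics/s7c.png

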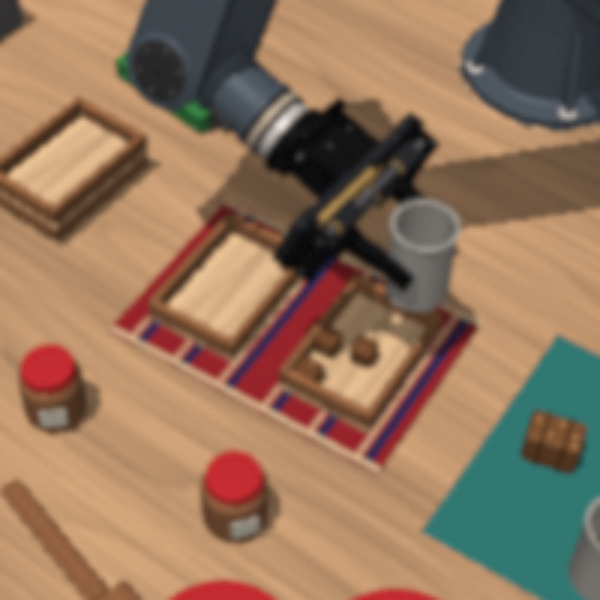

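Request:
drive_tool:
  series:
    - [0.012,-0.012,0.03,0,0,0.7,0.5]
    - [0.0165,-0.0165,0.04,0,0,0,0.5]
    - [0.0165,-0.0165,0.04,0,0,0,0.5]
    - [0.0165,-0.0165,0.04,0,0,0,0.5]
    - [0.0045,-0.0035,0.008,0,0,0,0.5]

```text
time: 26.78
position: [0.3951, 0.2922, 0.1466]
tool_rot: [0.581, 0.577, 0.403, -0.409]
ft_force: [-0.2, -0.3, -0.8]
grip_width: 0.0611
```

Request:
drive_tool:
  series:
    - [-0.03,0,0.011,0,0,0,0.5]
    - [-0.03,0,0.011,0,0,0,0.5]
    - [-0.02,0,0.0075,0,0,0,0.5]
    - [-0.008,0,0.003,0,0,0,0.5]
    - [0,0,0,0,0,0,0.5]

```text
time: 27.4
position: [0.3977, 0.2901, 0.0527]
tool_rot: [0.582, 0.577, 0.405, -0.406]
ft_force: [-1.4, -0.1, -1.6]
grip_width: 0.0615
```

Run:
```python
from plan import *
log()
R=ori(90,20,1)
go(np.array([.397,.2905,.047]),R)
```

```text
t 27.4 q [-0.275  1.103  2.115  1.326  1.201 -1.644] p [397.7 290.1  52.7] F [-1.4 -0.1 -1.6] w 0.0615
tool x [0.007 0.343 0.939] y [ 1.    -0.005 -0.006] z [ 0.002  0.939 -0.343]
turn [ 0.1  0.  -0.4] shift [-5.3 -0.7  2.3]
```

Request:
drive_tool:
  series:
    - [-0.003,0,0.0011,0,0,0,0.5]
    - [-0.0015,0,0.0005,0,0,0,0.5]
    - [-0.001,0,0.0003,0,0,0,0.5]
    - [0,0,0,0,0,0,0.5]

```text
time: 27.9
position: [0.3972, 0.2905, 0.0478]
tool_rot: [0.581, 0.578, 0.404, -0.406]
ft_force: [0.2, -0.0, -2.2]
grip_width: 0.0613
```

Request:
drive_tool:
  series:
    - [0,0,0,0,0,0,0.75]
    - [0,0,0,0,0,0,0.85]
    - [0,0,0,0,0,0,0.9]
    - [0,0,0,0,0,0,0.9]

```text
time: 28.4
position: [0.3972, 0.2904, 0.0477]
tool_rot: [0.582, 0.577, 0.404, -0.406]
ft_force: [-0.3, 0.4, 0.7]
grip_width: 0.0774
```

Request:
drive_tool:
  series:
    - [0,0,-0.02,0,0,0,0.9]
    - [0,0,-0.04,0,0,0,0.9]
    - [0,0,-0.05,0,0,0,0.9]
    - [0,0,-0.05,0,0,0,0.9]
    - [0.03,0,0,0,0,0,0.9]

```text
time: 29.02
position: [0.4001, 0.1461, 0.13]
tool_rot: [0.584, 0.576, 0.406, -0.403]
ft_force: [-0.7, 0.1, 0.5]
grip_width: 0.0784
```

Run:
```python
from plan import *
log()
m,p,d,C=look("top","t8");cups(C)
k=(C[...,2]>.02)&(np.hypot(C[...,0]-.397,C[...,1]-.277)<.06);print('cupB footprint',rect(C[k]))
R=ori(90,25,1);t=R.as_matrix()[:,2]
g=np.array([.5685,.395,.054])+.019*t;print('g',g);go(g-.12*t,R)
```

```text
t 29.02 q [-0.607  0.899  2.092  0.935  1.305 -1.439] p [400.1 146.1 130. ] F [-0.7  0.1  0.5] w 0.0784
tool x [0.006 0.346 0.938] y [ 1.    -0.011 -0.002] z [ 0.01   0.938 -0.346]
cup A (array([568.2, 394.9]), array([62.1, 64.3]), -5.1) 242
cup B (array([397.4, 277.2]), array([61.3, 61.8]), 89.3) 173
block (array([486.8, 290. ]), array([36.2, 54.1]), 16.2) 286 0.04461032282239082
cupB footprint (array([397.5, 278. ]), array([61.9, 62.9]), -0.1)
g [0.5685     0.41221985 0.04597025]
turn [ 0.3 -5.  -0.3] shift [ 30.8 170.8 155.1]
```

Request:
drive_tool:
  series:
    - [0.03,0,0,0,-5,0,0.9]
    - [0,0.057,0,0,0,0,0.9]
    - [0,0.057,0,0,0,0,0.9]
    - [0,0.057,0,0,0,0,0.9]
    - [0,0,0.05,0,0,0,0.9]

```text
time: 29.7
position: [0.5755, 0.2032, 0.1372]
tool_rot: [0.598, 0.596, 0.382, -0.374]
ft_force: [-0.3, 0.4, -0.2]
grip_width: 0.0783
```

Request:
drive_tool:
  series:
    - [0,0,0.05,0,0,0,0.9]
    - [0,0,0.05,0,0,0,0.9]
    - [0,0,0,0,0,0,0.9]

```text
time: 30.08
position: [0.5647, 0.2996, 0.0927]
tool_rot: [0.598, 0.595, 0.376, -0.383]
ft_force: [0.2, 0.3, -0.4]
grip_width: 0.0783
```

Run:
```python
from plan import *
log()
m,p,d,C=look("scene","s8");cups(C)
R=ori(90,25,1);t=R.as_matrix()[:,2]
g=np.array([.5685,.395,.054])+.019*t;go(g-.11*t,R)
```

```text
t 30.07 q [-0.157  0.939  1.717  1.218  1.261 -1.054] p [564.7 299.6  92.7] F [ 0.2  0.3 -0.4] w 0.0783
tool x [0.008 0.424 0.906] y [ 1.     0.003 -0.011] z [-0.007  0.906 -0.423]
cup A (array([568.6, 397.7]), array([63.4, 63.5]), 29.4) 245
cup B (array([395.9, 279.6]), array([60.1, 64. ]), -75.7) 174
block (array([485.9, 292.2]), array([36.3, 55.2]), 16.9) 166 0.044083749746762116
turn [-0.2  0.1 -0.4] shift [ 5.3  2.3 13.6]
```

Request:
drive_tool:
  series:
    - [0.005,0.003,0.014,0,0,0,0.9]
    - [0,0,0.04,0,0,0,0.9]
    - [0,0,0.035,0,0,0,0.9]
    - [0,0,0.025,0,0,0,0.9]
    - [0,0,0.01,0,0,0,0.9]

```text
time: 30.75
position: [0.5717, 0.4111, 0.0464]
tool_rot: [0.598, 0.595, 0.379, -0.38]
ft_force: [0.0, 0.1, 0.1]
grip_width: 0.0782
```

Request:
drive_tool:
  series:
    - [0,0,0,0,0,0,0.8]
    - [0,0,0,0,0,0,0.6]
    - [0,0,0,0,0,0,0.5]
    - [0,0,0,0,0,0,0.5]
    - [0,0,0,0,0,0,0.5]
  squeeze: 25

```text
time: 31.38
position: [0.5723, 0.41, 0.0469]
tool_rot: [0.599, 0.594, 0.379, -0.38]
ft_force: [0.1, -1.3, 1.5]
grip_width: 0.0625
```

Request:
drive_tool:
  series:
    - [0,0,0,0,0,0,0.5]
    - [0,0,0,0,0,0,0.5]
  squeeze: 30

```text
time: 31.62
position: [0.5722, 0.4104, 0.0469]
tool_rot: [0.599, 0.594, 0.379, -0.38]
ft_force: [1.1, -2.0, 3.1]
grip_width: 0.0626
```

Run:
```python
from plan import *
log()
m,p,d,C=look("scene","s9");cups(C)
R=ori(90,25,1);go([.5685,.41,.15],R)
```

```text
t 31.62 q [ 0.039  1.029  1.65   1.401  1.164 -1.059] p [572.2 410.4  46.9] F [ 1.1 -2.   3.1] w 0.0626
tool x [0.006 0.423 0.906] y [ 1.    -0.004 -0.004] z [ 0.002  0.906 -0.423]
cup A (array([572.5, 398. ]), array([61.7, 64.5]), 47.0) 357
cup B (array([396.9, 279.9]), array([60.8, 63.7]), -49.4) 174
turn [ 0.1  0.  -0.3] shift [ 93.3  -3.6 -44. ]
```

Request:
drive_tool:
  series:
    - [0.0136,0,-0.006,0,0,0,0.5]
    - [0.027,0,-0.0125,0,0,0,0.5]
    - [0.027,0,-0.0125,0,0,0,0.5]
    - [0.023,0,-0.011,0,0,0,0.5]
    - [0,0,0,0,0,0,0.5]

```text
time: 32.3
position: [0.5723, 0.4111, 0.148]
tool_rot: [0.598, 0.596, 0.379, -0.379]
ft_force: [-0.5, 0.4, -1.7]
grip_width: 0.0617
```

Request:
drive_tool:
  series:
    - [0,0,0,0,7,0,0.5]
    - [0,0,0,0,9,0,0.5]
    - [0,0,0,0,9,0,0.5]
    - [0,0,0,0,0,0,0.5]

```text
time: 32.8
position: [0.5708, 0.4106, 0.1409]
tool_rot: [0.506, 0.497, 0.496, -0.501]
ft_force: [-0.6, -0.3, -1.6]
grip_width: 0.0618
```

Run:
```python
from plan import *
log()
go([.460,.127,.14],ori(90,0,1))
```

```text
t 32.8 q [-0.01   1.087  1.653  1.563  1.569 -1.155] p [570.8 410.6 140.9] F [-0.6 -0.3 -1.6] w 0.0618
tool x [0.014 0.005 1.   ] y [ 1.    -0.004 -0.014] z [ 0.003  1.    -0.005]
turn [ 0.2  0.3 -0.8] shift [  -0.9 -110.8 -283.6]
```

Request:
drive_tool:
  series:
    - [0.005,0,-0.03,0,0,0,0.5]
    - [0,0,-0.045,0,0,0,0.5]
    - [0,0,-0.05,0,0,0,0.5]
    - [0,0,-0.05,0,0,0,0.5]
    - [0,-0.025,-0.05,0,0,0,0.5]

```text
time: 33.42
position: [0.5474, 0.1843, 0.1519]
tool_rot: [0.503, 0.501, 0.499, -0.497]
ft_force: [0.6, -0.4, -2.0]
grip_width: 0.0622
```

Request:
drive_tool:
  series:
    - [0,-0.04,-0.035,0,0,0,0.5]
    - [0,-0.03,-0.024,0,0,-0.8,0.5]
    - [-0.006,-0.016,0,0,0,0,0.5]
    - [0,0,0,0,0,0,0.5]

```text
time: 33.92
position: [0.4603, 0.1268, 0.1464]
tool_rot: [0.5, 0.502, 0.502, -0.495]
ft_force: [0.6, -0.6, -3.1]
grip_width: 0.0623
```

Run:
```python
from plan import *
log()
go([.460,.127,.14],ori(90,0,1))
```

```text
t 33.92 q [-0.599  1.075  1.875  0.984  1.673 -1.42 ] p [460.3 126.8 146.4] F [ 0.6 -0.6 -3.1] w 0.0623
tool x [-0.009  0.005  1.   ] y [ 1.    -0.004  0.009] z [ 0.005  1.    -0.005]
turn [0.3 0.3 0.5] shift [-6.4 -0.3  0.2]
```

Request:
drive_tool:
  series:
    - [-0.006,0,0,0,0,5,0.5]
    - [0,0,0,0,0,10,0.5]
    - [0,0,0,0,0,10,0.5]
    - [0,0,0,0,0,10,0.5]
    - [0,0,0,0,0,10,0.5]

```text
time: 34.55
position: [0.4612, 0.1277, 0.1401]
tool_rot: [0.655, 0.273, 0.272, -0.651]
ft_force: [-0.7, -0.1, -1.8]
grip_width: 0.0624
```

Request:
drive_tool:
  series:
    - [0,0,0,0,0,10,0.5]
    - [0,0,0,0,0,10,0.5]
    - [0,0,0,0,0,10,0.5]
    - [0,0,0,0,0,10,0.5]
    - [0,0,0,0,0,10,0.5]

```text
time: 35.17
position: [0.4612, 0.1277, 0.14]
tool_rot: [0.708, -0.03, -0.028, -0.705]
ft_force: [-0.0, -0.9, -1.2]
grip_width: 0.0624
```

Request:
drive_tool:
  series:
    - [0,0,0,0,0,10,0.5]
    - [0,0,0,0,0,10,0.5]
    - [0,0,0,0,0,10,0.5]
    - [0,0,0,0,0,10,0.5]
    - [0,0,0,0,0,0,0.5]

```text
time: 35.8
position: [0.461, 0.1276, 0.1402]
tool_rot: [0.656, -0.268, -0.265, -0.654]
ft_force: [0.7, 0.8, -1.6]
grip_width: 0.0621
```

Request:
drive_tool:
  series:
    - [0,0,0,0,0,0,0.5]
    - [0,0,0,0,0,10,0.5]
    - [0,0,0,0,0,10,0.5]
    - [0,0,0,0,0,10,0.5]
    - [0,0,0,0,0,10,0.5]

```text
time: 36.42
position: [0.4605, 0.1273, 0.1401]
tool_rot: [-0.522, 0.478, 0.475, 0.523]
ft_force: [0.2, 0.3, -1.5]
grip_width: 0.062
```

Request:
drive_tool:
  series:
    - [0,0,0,0,0,5,0.5]
    - [0,0,0,0,0,0,0.5]
    - [0,0,0,0,0,0,0.5]
    - [0,0,0,0,0,-10,0.5]
    - [0,0,0,0,0,-10,0.5]

```text
time: 37.05
position: [0.4603, 0.1272, 0.1401]
tool_rot: [-0.582, 0.402, 0.399, 0.583]
ft_force: [-0.1, -0.0, -0.6]
grip_width: 0.0623
```

Request:
drive_tool:
  series:
    - [0,0,0,0,0,-10,0.5]
    - [0,0,0,0,0,-10,0.5]
    - [0,0,0,0,0,-10,0.5]
    - [0,0,0,0,0,-10,0.5]
    - [0,0,0,0,0,-10,0.5]

```text
time: 37.67
position: [0.4603, 0.1272, 0.1401]
tool_rot: [0.698, -0.118, -0.116, -0.697]
ft_force: [-0.5, 0.4, -1.3]
grip_width: 0.062
```

Request:
drive_tool:
  series:
    - [0,0,0,0,0,-10,0.5]
    - [0,0,0,0,0,-10,0.5]
    - [0,0,0,0,0,-10,0.5]
    - [0,0,0,0,0,-10,0.5]
    - [0,0,0,0,0,-10,0.5]

```text
time: 38.3
position: [0.4603, 0.1272, 0.14]
tool_rot: [0.682, 0.188, 0.19, -0.681]
ft_force: [0.5, 0.3, -1.5]
grip_width: 0.0621
```

Request:
drive_tool:
  series:
    - [0,0,0,0,0,-10,0.5]
    - [0,0,0,0,0,-10,0.5]
    - [0,0,0,0,0,-10,0.5]
    - [0,0,0,0,0,-10,0.5]
    - [0,0,0,0,0,-10,0.5]

```text
time: 38.92
position: [0.4603, 0.1272, 0.1401]
tool_rot: [0.539, 0.458, 0.459, -0.537]
ft_force: [-0.6, 0.1, -0.8]
grip_width: 0.062
```

Request:
drive_tool:
  series:
    - [0,0,0,0,0,-10,0.5]
    - [0,0,0,0,0,0,0.5]

```text
time: 39.17
position: [0.4603, 0.1272, 0.1401]
tool_rot: [0.499, 0.502, 0.502, -0.497]
ft_force: [-0.4, -0.2, -1.0]
grip_width: 0.0619
```

Run:
```python
from plan import *
log()
m,p,d,C=look("top","t10");cups(C)
m,p,d,C=look("scene","s10");cups(C)
cv2.imwrite("pics/s10c.png",np.hstack([cv2.resize(p[90:290,160:400],None,fx=2.5,fy=2.5)]))
go([.572,.413,.147],ori(90,0,1))
```

```text
t 39.17 q [-0.598  1.089  1.87   0.984  1.671 -1.427] p [460.3 127.2 140.1] F [-0.4 -0.2 -1. ] w 0.0619
tool x [-0.008  0.002  1.   ] y [ 1.    -0.003  0.008] z [ 0.003  1.    -0.002]
cup B (array([397.4, 277.6]), array([61.1, 61.8]), 89.1) 166
block (array([486.2, 290.6]), array([35.9, 55.2]), 16.7) 287 0.04471259290044397
cup B (array([395.7, 279.7]), array([59.9, 64.2]), -80.1) 173
block (array([484.8, 291.7]), array([39.6, 55. ]), 18.0) 226 0.04420298477777092
turn [0.2 0.1 0.4] shift [  7.  111.7 285.8]
```

View pics/s10c.png

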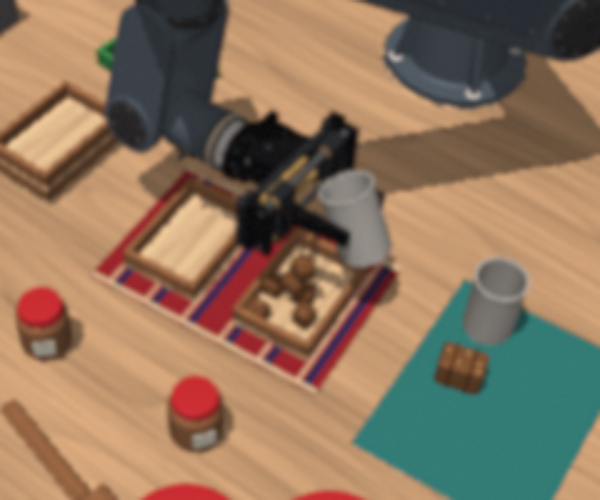

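Request:
drive_tool:
  series:
    - [0.01,0.03,0.01,0,0,0.4,0.5]
    - [0.002,0.045,0.03,0,0,0,0.5]
    - [0,0.037,0.045,0,0,0,0.5]
    - [0,0,0.055,0,0,0,0.5]
    - [0,0,0.055,0,0,0,0.5]

```text
time: 39.9
position: [0.5729, 0.3234, 0.152]
tool_rot: [0.501, 0.5, 0.501, -0.499]
ft_force: [0.6, 0.3, -1.5]
grip_width: 0.0621
```

Request:
drive_tool:
  series:
    - [0,0,0.055,0,0,0,0.5]
    - [0,0,0.036,0,-7,0,0.5]
    - [0,0,0,0,-9,0,0.5]
    - [0,0,0,0,-9,0,0.5]
    - [0,0,0,0,0,0,0.5]

```text
time: 40.52
position: [0.5728, 0.4141, 0.1551]
tool_rot: [0.596, 0.597, 0.382, -0.378]
ft_force: [-0.0, 0.0, -0.3]
grip_width: 0.0622
```

Run:
```python
from plan import *
log()
go([.572,.4103,.0475],ori(90,25,1))
```

```text
t 40.52 q [ 0.046  0.839  1.669  1.339  1.195 -0.888] p [572.8 414.1 155.1] F [-0.   0.  -0.3] w 0.0622
tool x [-0.005  0.422  0.906] y [ 1.    -0.001  0.006] z [ 0.004  0.906 -0.422]
turn [ 0.2 -0.   0.3] shift [-99.1  -0.8  42. ]
```

Request:
drive_tool:
  series:
    - [-0.03,0,0.0127,0,0,0,0.5]
    - [-0.03,0,0.0127,0,0,0,0.5]
    - [-0.025,0,0.0106,0,0,0,0.5]
    - [-0.01,0,0.0042,0,0,0,0.5]
    - [-0.003,0,0.0012,0,0,0,0.5]

```text
time: 41.15
position: [0.5723, 0.409, 0.0469]
tool_rot: [0.596, 0.594, 0.382, -0.382]
ft_force: [-2.3, -3.2, 9.3]
grip_width: 0.0621
```

Request:
drive_tool:
  series:
    - [-0.001,0,0.0005,0,0,0,0.5]
    - [0,0,0,0,0,0,0.5]

```text
time: 41.4
position: [0.5724, 0.4092, 0.047]
tool_rot: [0.596, 0.594, 0.382, -0.381]
ft_force: [-2.8, -0.5, 6.2]
grip_width: 0.0627
```

Run:
```python
from plan import *
log()
```

```text
t 41.4 q [ 0.036  1.032  1.65   1.403  1.171 -1.068] p [572.4 409.2  47. ] F [-2.8 -0.5  6.2] w 0.0627
tool x [0.002 0.417 0.909] y [ 1.    -0.003 -0.001] z [ 0.002  0.909 -0.417]
```

Request:
drive_tool:
  series:
    - [0,0,0,0,0,0,0.75]
    - [0,0,0,0,0,0,0.85]
    - [0,0,0,0,0,0,0.9]
    - [0,0,0,0,0,0,0.9]

```text
time: 41.9
position: [0.5735, 0.4087, 0.0444]
tool_rot: [0.597, 0.596, 0.381, -0.378]
ft_force: [-0.2, 0.4, 0.7]
grip_width: 0.0777
```

Request:
drive_tool:
  series:
    - [0,0,-0.02,0,0,0,0.9]
    - [0,0,-0.04,0,0,0,0.9]
    - [0,0,-0.05,0,0,0,0.9]
    - [0,0,-0.04,0,0,0,0.9]
    - [0.05,0,-0.05,0,0,0,0.9]

```text
time: 42.52
position: [0.5725, 0.2484, 0.166]
tool_rot: [0.599, 0.594, 0.38, -0.379]
ft_force: [1.2, 0.2, 0.6]
grip_width: 0.0782
```

Run:
```python
from plan import *
o,_=log()
m,p,d,C=look("top","t11");cups(C)
for c in((.572,.395),(.397,.278)):
    k=(C[...,2]>.02)&(np.hypot(C[...,0]-c[0],C[...,1]-c[1])<.06);print('cup footprint',rect(C[k]))
from math import radians
def down(az):
    a=radians(az);y=np.array([np.cos(a),np.sin(a),0]);z=np.array([0,0,-1.]);return Ro.from_matrix(np.c_[np.cross(y,z),y,z])
for az in(106.5,-73.5):
    q,e=ik(np.array([.486,.290,.1]),down(az),o['q']);print(az,round(e,3),np.round(q,2))
    go([.486,.2905,.15],down(az))
for az in(5.4,-174.6):
    q,e=ik(np.array([.519,-.077,.1]),down(az),o['q']);print('place',az,round(e,3),np.round(q,2))
cv2.imwrite("pics/t11c.png",cv2.resize(p[130:280,70:320],None,fx=3,fy=3))
```

```text
t 42.52 q [-0.245  0.808  1.711  1.124  1.349 -0.948] p [572.5 248.4 166. ] F [1.2 0.2 0.6] w 0.0782
tool x [0.006 0.424 0.906] y [ 1.    -0.007 -0.003] z [ 0.005  0.906 -0.424]
cup A (array([578.4, 417.1]), array([19.9, 55.8]), 69.7) 85
cup footprint (array([578.4, 417.1]), array([19.9, 55.8]), 69.7)
cup footprint (array([0., 0.]), array([0., 0.]), 0.0)
106.5 0.0 [ 0.34  0.62  1.69 -0.    0.83 -1.52]
turn [ 60.1 -43.8 -93.5] shift [73.5 66.9 24.9]
-73.5 0.0 [ 0.34  0.62  1.69 -0.    0.83  1.62]
turn [-40.8 -56.   64.9] shift [-73.5 -66.9  24.9]
place 5.4 0.0 [-0.36  0.58  1.79  0.    0.77 -0.45]
place -174.6 0.0 [-0.36  0.58  1.79  0.    0.77  2.69]
```

View pics/t11c.png

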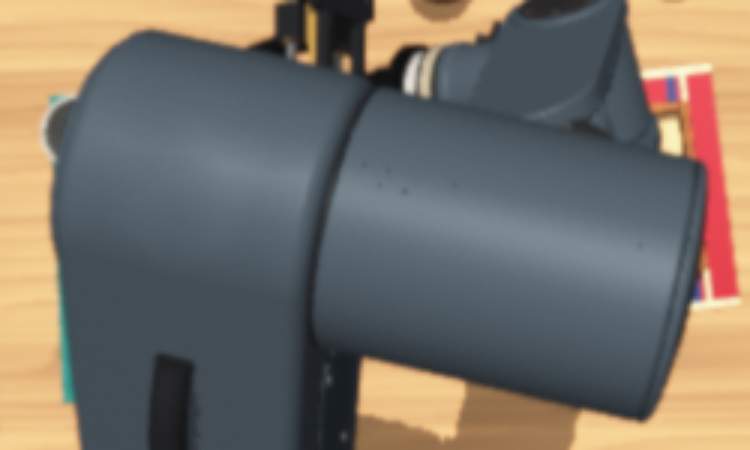

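Request:
drive_tool:
  series:
    - [0,0,0,-4.1,-5.6,6.5,0.9]
    - [0,0,0,-4.1,-5.6,6.5,0.9]
    - [0,0,0,-4.1,-5.6,6.5,0.9]
    - [0,0,0,-4.1,-5.6,6.5,0.9]
    - [0,0,0,-4.1,-5.6,6.5,0.9]

```text
time: 43.2
position: [0.5719, 0.2506, 0.1676]
tool_rot: [0.867, 0.405, 0.206, -0.206]
ft_force: [-1.0, 0.2, -0.4]
grip_width: 0.0785
```

Request:
drive_tool:
  series:
    - [0,0,0,-4.1,-5.6,6.5,0.9]
    - [0,0,0,-4.1,-5.6,6.5,0.9]
    - [0,0,0,-4.1,-5.6,6.5,0.9]
    - [0,0,0,-4.1,-5.6,6.5,0.9]
    - [0,0,0,-4.1,-5.6,6.5,0.9]

```text
time: 43.82
position: [0.57, 0.2513, 0.1663]
tool_rot: [0.983, 0.179, 0.016, -0.025]
ft_force: [0.5, 1.0, 0.1]
grip_width: 0.0779
```

```bash
cat >> plan.py <<'E'
def down(az):
    a=np.radians(az);y=np.array([np.cos(a),np.sin(a),0]);z=np.array([0,0,-1.]);return Ro.from_matrix(np.c_[np.cross(y,z),y,z])
E
python3 - <<'E'
from plan import *
o,_=log()
for n in("scene","top","wrist"):
    m,p,d,C=look(n,n+"12");print(n);cups(C)
go([.486,.2905,.15],down(-73.5))
E
```

```text
t 43.83 q [0.212 0.575 1.525 0.057 1.009 1.394] p [570.  251.3 166.3] F [0.5 1.  0.1] w 0.0779
tool x [0.936 0.351 0.039] y [ 0.352 -0.935 -0.043] z [ 0.022  0.054 -0.998]
scene
cup A (array([572.4, 396.5]), array([62.1, 63.5]), 14.9) 214
cup B (array([378. , 302.2]), array([ 3.7, 30.7]), -54.9) 27
block (array([485.1, 291.8]), array([39.3, 55. ]), 18.2) 226 0.04437664679046302
top
cup B (array([396.2, 275.8]), array([56.4, 63.1]), 69.9) 132
block (array([489.8, 271. ]), array([21.5, 39.4]), 88.6) 106 0.04441653555711994
wrist
cup A (array([572.4, 395.7]), array([63.3, 64.7]), 1.5) 2190
block (array([503.4, 288.2]), array([ 4.3, 37.8]), 17.3) 229 0.04088226488026889
turn [-2.8 -2.4  4.6] shift [-70.7 -60.   15.7]
```

Request:
drive_tool:
  series:
    - [0,0,0,-2.8,-2.4,4.6,0.9]
    - [-0.035,-0.03,0,0,0,0,0.9]
    - [-0.035,-0.03,0.015,0,0,0,0.9]
    - [0,0,0,0,0,0,0.9]

```text
time: 44.48
position: [0.4806, 0.2895, 0.1489]
tool_rot: [0.99, 0.143, -0.005, 0.001]
ft_force: [-0.2, -0.1, -0.2]
grip_width: 0.0784
```

Run:
```python
from plan import *
o,_=log()
go([.4863,.2904,.013],down(-73.5))
m,p,d,C=look("wrist","w13");cups(C)
```

```text
t 44.48 q [3.430e-01 5.430e-01 1.659e+00 1.000e-03 9.490e-01 1.625e+00] p [480.6 289.5 148.9] F [-0.2 -0.1 -0.2] w 0.0784
tool x [ 0.959  0.284 -0.009] y [ 0.284 -0.959 -0.   ] z [-0.009 -0.002 -1.   ]
turn [-0.   0.5 -0. ] shift [  5.7   0.8 135.9]
cup A (array([568.5, 395.3]), array([56.6, 64.9]), 14.9) 2128
cup B (array([406.9, 284.1]), array([39.1, 63.5]), 26.5) 589
block (array([485.5, 291.1]), array([36.4, 53.7]), 16.5) 2342 0.04375736998816547
```

Request:
drive_tool:
  series:
    - [0.005,0,0.03,0,0.5,0,0.9]
    - [0,0,0.04,0,0,0,0.9]
    - [0,0,0.04,0,0,0,0.9]
    - [0,0,0.024,0,0,0,0.9]
    - [0,0,0,0,0,0,0.7]

```text
time: 45.15
position: [0.4921, 0.2904, 0.0149]
tool_rot: [0.99, 0.141, 0.002, 0.0]
ft_force: [0.1, 0.7, -0.3]
grip_width: 0.0741
```

Request:
drive_tool:
  series:
    - [0,0,0,0,0,0,0.4]
    - [0,0,0,0,0,0,0.4]
    - [0,0,0,0,0,0,0.4]
    - [0,0,0,0,0,0,0.4]
    - [0,0,0,0,0,0,0.4]
  squeeze: 20

```text
time: 45.78
position: [0.4934, 0.2923, 0.0179]
tool_rot: [0.99, 0.142, 0.005, -0.0]
ft_force: [-0.3, -2.7, 6.7]
grip_width: 0.0541
```

Request:
drive_tool:
  series:
    - [0,0,0,0,0,0,0.4]
    - [0,0,-0.02,0,0,0,0.4]
    - [0,0,-0.05,0,0,0,0.4]
    - [0,0,-0.05,0,0,0,0.4]
    - [0,0,0,0,0,0,0.4]

```text
time: 46.4
position: [0.4938, 0.2932, 0.1406]
tool_rot: [0.99, 0.142, 0.008, -0.001]
ft_force: [-0.5, -0.1, -1.6]
grip_width: 0.0536
```

Run:
```python
from plan import *
o,_=log()
go([.519,-.077,.13],down(5.4))
m,p,d,C=look("scene","s14");cups(C)
```

```text
t 46.4 q [ 0.342  0.561  1.652 -0.002  0.912  1.629] p [493.8 293.2 140.6] F [-0.5 -0.1 -1.6] w 0.0536
tool x [0.96  0.281 0.017] y [ 0.281 -0.96   0.   ] z [ 0.017  0.004 -1.   ]
turn [  0.7  -0.8 -79.1] shift [-371.    -9.7   10.6]
cup A (array([600.9, 378.8]), array([60.1, 64.4]), -63.6) 208
```

Request:
drive_tool:
  series:
    - [0,0,-0.01,0.7,-0.8,-9.1,0.4]
    - [0,0,0,0,0,-10,0.4]
    - [0,0,0,0,0,-10,0.4]
    - [0,0,0,0,0,-10,0.4]
    - [0,0,0,0,0,-10,0.4]

```text
time: 47.08
position: [0.4894, 0.2914, 0.1442]
tool_rot: [0.84, 0.543, -0.004, -0.006]
ft_force: [-0.1, -0.1, -1.2]
grip_width: 0.0536
```

Request:
drive_tool:
  series:
    - [0,0,0,0,0,-10,0.4]
    - [0,0,0,0,0,-10,0.4]
    - [0,0,0,0,0,-10,0.4]
    - [-0.03,-0.002,0,0,0,0,0.4]
    - [-0.055,-0.002,0,0,0,0,0.4]

```text
time: 47.7
position: [0.4936, 0.2072, 0.1437]
tool_rot: [0.672, 0.741, -0.002, -0.007]
ft_force: [0.9, -0.5, -0.9]
grip_width: 0.0537
```

Request:
drive_tool:
  series:
    - [-0.055,-0.002,0,0,0,0,0.4]
    - [-0.055,-0.002,0,0,0,0,0.4]
    - [-0.055,-0.002,0,0,0,0,0.4]
    - [-0.055,0,0,0,0,0,0.4]
    - [-0.05,0,0,0,0,0,0.4]

```text
time: 48.32
position: [0.5129, -0.0638, 0.1417]
tool_rot: [0.673, 0.739, -0.001, -0.008]
ft_force: [0.8, -0.3, -1.1]
grip_width: 0.0539
```

Run:
```python
from plan import *
o,_=log()
go([.5185,-.070,.13],down(5.4))
m,p,d,C=look("scene","s15");cups(C)
m,p,d,C=look("top","t15")
h=C[...,2]
for nm,c in(("A",(.59,.385)),("B",(.397,.277))):
    k=(h>.078)&(h<.1)&(np.hypot(C[...,0]-c[0],C[...,1]-c[1])<.09);print(nm,k.sum(),rect(C[big(k)]) if k.any() else'')
cv2.imwrite("pics/t15c.png",cv2.resize(p[130:280,70:320],None,fx=3,fy=3))
```

```text
t 48.33 q [-0.343  0.507  1.77   0.005  0.88  -0.439] p [512.9 -63.8 141.7] F [ 0.8 -0.3 -1.1] w 0.0539
tool x [-0.093  0.996  0.01 ] y [ 0.996  0.093 -0.013] z [-0.013  0.009 -1.   ]
turn [-0.7 -0.6 -0.1] shift [-6.7  5.  11.7]
cup A (array([619.8, 365.6]), array([30.2, 61.5]), -27.0) 104
cup B (array([396.3, 279.8]), array([60.1, 62.6]), -80.8) 175
A 205 (array([633.5, 356.8]), array([62.9, 64.3]), -43.5)
B 171 (array([397.4, 277.5]), array([61.3, 61.8]), 89.3)
```

View pics/t15c.png

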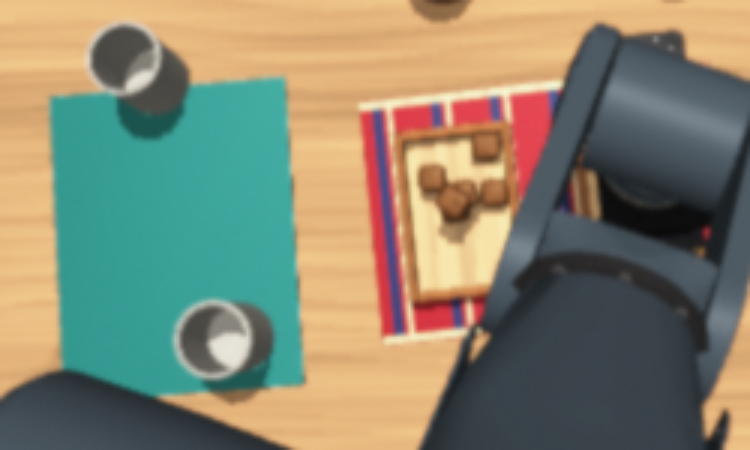

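Request:
drive_tool:
  series:
    - [-0.007,0.005,0,-0.7,-0.6,0,0.4]
    - [0,0,0.04,0,0,0,0.4]
    - [0,0,0.04,0,0,0,0.4]
    - [0,0,0.028,0,0,0,0.4]
    - [0,0,0.005,0,0,0,0.4]

```text
time: 49.05
position: [0.5184, -0.0671, 0.0282]
tool_rot: [0.672, 0.74, -0.001, -0.001]
ft_force: [-0.4, 0.8, -1.2]
grip_width: 0.054
```

Request:
drive_tool:
  series:
    - [0,0,0.002,0,0,0,0.4]
    - [0,0,0.002,0,0,0,0.4]

```text
time: 49.3
position: [0.5212, -0.069, 0.0273]
tool_rot: [0.673, 0.74, 0.001, 0.003]
ft_force: [-0.4, -1.0, -1.2]
grip_width: 0.054
```

Run:
```python
from plan import *
o,_=log()
```

```text
t 49.3 q [-3.440e-01  7.100e-01  1.827e+00 -1.000e-03  5.980e-01 -4.380e-01] p [521.2 -69.   27.3] F [-0.4 -1.  -1.2] w 0.054
tool x [-0.094  0.996 -0.003] y [0.996 0.094 0.005] z [ 0.005 -0.002 -1.   ]
```

Request:
drive_tool:
  series:
    - [0,0,0.002,0,0,0,0.4]
    - [0,0,0.002,0,0,0,0.4]
    - [0,0,0,0,0,0,0.4]

```text
time: 49.68
position: [0.5209, -0.0694, 0.023]
tool_rot: [0.673, 0.739, 0.001, 0.002]
ft_force: [0.1, 0.7, 2.6]
grip_width: 0.0536
```

Request:
drive_tool:
  series:
    - [0,0,0,0,0,0,0.72]
    - [0,0,0,0,0,0,0.72]
    - [0,0,0,0,0,0,0.72]
    - [0,0,-0.02,0,0,0,0.72]
    - [0,0,-0.04,0,0,0,0.72]

```text
time: 50.3
position: [0.5189, -0.0687, 0.0816]
tool_rot: [0.673, 0.739, -0.0, -0.0]
ft_force: [-0.1, -0.6, 1.0]
grip_width: 0.0628
```

Request:
drive_tool:
  series:
    - [0,0,-0.06,0,0,0,0.9]
    - [0,0,-0.06,0,0,0,0.9]
    - [0,0,0,0,0,0,0.9]

```text
time: 50.68
position: [0.5231, -0.0699, 0.2073]
tool_rot: [0.673, 0.74, 0.003, 0.007]
ft_force: [-0.5, 0.1, -0.1]
grip_width: 0.0771
```

Run:
```python
from plan import *
o,_=log()
m,p,d,C=look("top","t16");h=C[...,2]
for nm,c in(("A",(.63,.355)),("B",(.397,.277))):
    k=(h>.078)&(h<.1)&(np.hypot(C[...,0]-c[0],C[...,1]-c[1])<.09);print(nm,k.sum(),rect(C[big(k)]) if k.any() else'', 'z',np.nanmedian(h[k]) if k.any() else 0)
P=plane(m,[70+50/3,70+287/3,70+303/3],[130+97/3,130+78/3,130+383/3],.002)*1000;print('teal corners TL,TR,BR',np.round(P[:,:2],1))
m,p,d,C=look("scene","s16")
cv2.imwrite("pics/s16c.png",cv2.resize(p[90:320,150:410],None,fx=3,fy=2.6))
h=C[...,2]
k=(h>.078)&(h<.1)&(np.hypot(C[...,0]-.63,C[...,1]-.355)<.09);print('A scene',rect(C[big(k)]))
k=(h>.042)&(h<.056)&(np.hypot(C[...,0]-.519,C[...,1]+.077)<.07);print('block',k.sum(),rect(C[big(k)]),np.nanmedian(h[k]))
```

```text
t 50.67 q [-0.345  0.412  1.703 -0.     1.011 -0.438] p [523.1 -69.9 207.3] F [-0.5  0.1 -0.1] w 0.0771
tool x [-0.094  0.996 -0.007] y [0.995 0.094 0.014] z [ 0.014 -0.006 -1.   ]
A 202 (array([634.1, 357.1]), array([63., 66.]), -38.8) z 0.09058856406479456
B 171 (array([397.5, 277.4]), array([61.3, 61.6]), 89.2) z 0.09198047663553478
teal corners TL,TR,BR [[616.8 455.7]
 [629.5 235.8]
 [354.  221.2]]
A scene (array([634.4, 358.6]), array([61.3, 63.1]), -54.7)
block 163 (array([522.5, -73.7]), array([37.2, 53.7]), -88.8) 0.04807653398180931
```

View pics/s16c.png

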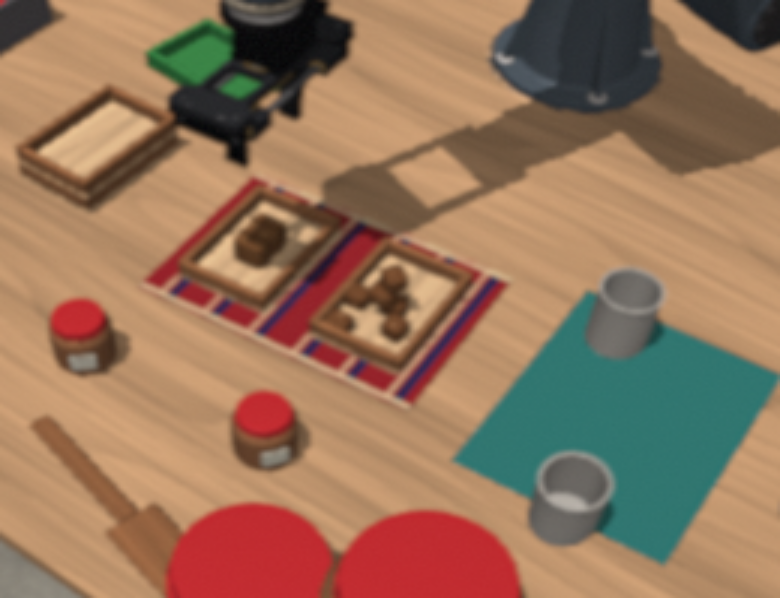

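Request:
drive_tool:
  series:
    - [0,0,0,0,0,10,0.9]
    - [0,0,0,0,0,10,0.9]
    - [0,0,0,0,0,10,0.9]
    - [0,0,0,0,0,10,0.9]
    - [0,0,0,0,0,10,0.9]

```text
time: 51.4
position: [0.5182, -0.0683, 0.1999]
tool_rot: [0.924, 0.383, -0.001, -0.0]
ft_force: [0.6, -0.5, 0.4]
grip_width: 0.0784
```

Request:
drive_tool:
  series:
    - [0,0,0,0,0,10,0.9]
    - [0,0,0,0,0,10,0.9]
    - [0,0,0,0,0,10,0.9]
    - [0,0,0,0,0,0,0.9]

```text
time: 51.9
position: [0.5184, -0.0685, 0.2003]
tool_rot: [0.991, 0.135, -0.001, -0.0]
ft_force: [-0.6, -0.2, 0.5]
grip_width: 0.0783
```

Run:
```python
from plan import *
o,_=log()
go([.634,.3575,.17],down(-75))
q,e=ik(np.array([.634,.3575,.034]),down(-75),o['q']);print(e,np.round(q,2))
m,p,d,C=look("top","t17");h=C[...,2]
k=(h>.078)&(h<.1)&(np.hypot(C[...,0]-.634,C[...,1]-.357)<.06);print(rect(C[big(k)]))
b=np.hypot(C[...,0]-.634,C[...,1]-.357)<.16; b&=(h>.1);print('tall things near',b.sum(), (C[b].min(0),C[b].max(0)) if b.any() else '')
# chunks in tray1: brown dark
hs=cv2.cvtColor(p,cv2.COLOR_BGR2HSV);k=(np.hypot(C[...,0]-.506,C[...,1]-.079)<.06)&(h>.015);n,l,s,c=cv2.connectedComponentsWithStats(k.astype(np.uint8));print(s[1:,4])
cv2.imwrite("pics/t17c.png",cv2.resize(p[150:250,185:320],None,fx=5,fy=5))
```

```text
t 51.9 q [-3.450e-01  4.210e-01  1.711e+00 -1.000e-03  1.011e+00  9.560e-01] p [518.4 -68.5 200.3] F [-0.6 -0.2  0.5] w 0.0783
tool x [ 0.964  0.267 -0.001] y [ 0.267 -0.964 -0.   ] z [-0.001 -0.    -1.   ]
turn [-0.   0.1  0.5] shift [ 221.9 -381.5   30.3]
1.8041124150158794e-15 [0.36 0.88 1.27 0.   0.99 1.67]
(array([633.8, 356.9]), array([62.6, 65.9]), -45.3)
tall things near 851 (array([0.76205874, 0.28903761, 0.10003462]), array([0.79356472, 0.3930697 , 0.20557922]))
[433 103   1]
```

View pics/t17c.png

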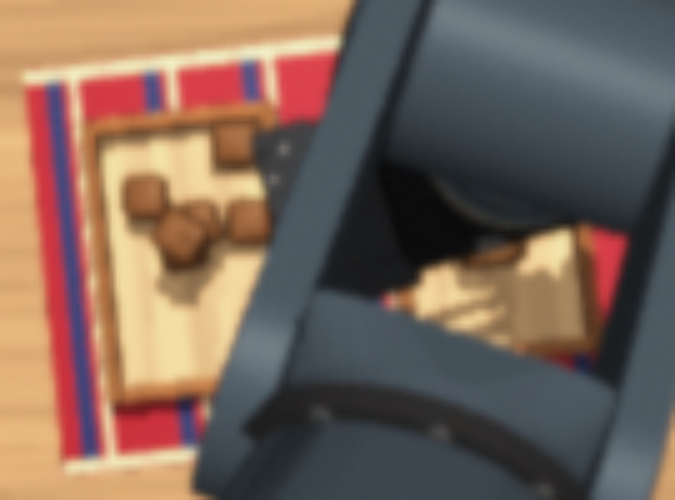

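Request:
drive_tool:
  series:
    - [0.0277,-0.0477,0,0,0,0,0.9]
    - [0.0277,-0.0477,0,0,0,0,0.9]
    - [0.0277,-0.0477,0,0,0,0,0.9]
    - [0.0277,-0.0477,0,0,0,0,0.9]
    - [0.0277,-0.0477,0,0,0,0,0.9]

```text
time: 52.58
position: [0.5899, 0.1995, 0.2011]
tool_rot: [0.991, 0.135, 0.001, 0.001]
ft_force: [1.5, -0.4, -0.3]
grip_width: 0.0785
```

Request:
drive_tool:
  series:
    - [0.0277,-0.0477,0,0,0,0,0.9]
    - [0.0277,-0.0477,0,0,0,0,0.9]
    - [0.0277,-0.0477,0.01,0,0,0,0.9]
    - [0,0,0.02,0,0,0,0.9]
    - [0,0,0,0,0,0,0.9]

```text
time: 53.2
position: [0.6298, 0.3566, 0.1681]
tool_rot: [0.991, 0.135, -0.002, 0.002]
ft_force: [0.8, -0.6, -0.2]
grip_width: 0.0779
```

Run:
```python
from plan import *
o,_=log()
go([.634,.3572,.034],down(-75))
m,p,d,C=look("wrist","w18");h=C[...,2]
k=(h>.078)&(h<.1)&(np.hypot(C[...,0]-.634,C[...,1]-.357)<.06);print(rect(C[big(k)]),k.sum())
```

```text
t 53.2 q [ 0.363  0.722  1.2   -0.004  1.225  1.664] p [629.8 356.6 168.1] F [ 0.8 -0.6 -0.2] w 0.0779
tool x [ 0.964  0.267 -0.005] y [ 0.267 -0.964  0.004] z [-0.004 -0.005 -1.   ]
turn [0.2 0.3 0.5] shift [  4.2   0.5 134.1]
(array([634.7, 358.6]), array([63.2, 63.6]), -72.2) 1556
```

Request:
drive_tool:
  series:
    - [0.0045,-0.001,0.03,0,0,0,0.95]
    - [0,0,0.04,0,0,0,0.95]
    - [0,0,0.04,0,0,0,0.95]
    - [0,0,0.023,0,0,0,0.95]
    - [0,0,0,0,0,0,0.8]

```text
time: 53.88
position: [0.636, 0.3582, 0.0376]
tool_rot: [0.991, 0.133, -0.0, 0.002]
ft_force: [-1.0, -0.0, -0.9]
grip_width: 0.078
```

Request:
drive_tool:
  series:
    - [0,0,0,0,0,0,0.5]
    - [0,0,0,0,0,0,0.5]
    - [0,0,0,0,0,0,0.5]
    - [0,0,0,0,0,0,0.5]
    - [0,0,0,0,0,0,0.5]

```text
time: 54.5
position: [0.6386, 0.3602, 0.0414]
tool_rot: [0.991, 0.134, 0.004, 0.001]
ft_force: [1.0, -0.7, 6.3]
grip_width: 0.0627
```

Request:
drive_tool:
  series:
    - [0,0,-0.015,0,0,0,0.5]
    - [0,0,-0.02,0,0,0,0.5]
    - [0,0,0,0,0,0,0.5]

```text
time: 54.88
position: [0.6386, 0.3606, 0.0771]
tool_rot: [0.991, 0.134, 0.004, 0.0]
ft_force: [0.4, -0.5, -0.9]
grip_width: 0.0625
```

Run:
```python
from plan import *
o,_=log()
go([.560,.38,.04],down(-75))
m,p,d,C=look("scene","s19");h=C[...,2]
k=(h>.10)&(h<.14)&(np.hypot(C[...,0]-.634,C[...,1]-.357)<.06);print(k.sum(),np.nanmedian(h[k]))
```

```text
t 54.88 q [ 0.363  0.83   1.242 -0.003  1.061  1.667] p [638.6 360.6  77.1] F [ 0.4 -0.5 -0.9] w 0.0625
tool x [0.964 0.265 0.008] y [ 0.265 -0.964  0.002] z [ 0.008  0.    -1.   ]
turn [ 0.1 -0.5  0.4] shift [-70.9 -39.1  37.1]
182 0.11507195238599638
```

Request:
drive_tool:
  series:
    - [-0.03,-0.018,0,0,0,0,0.5]
    - [-0.041,-0.021,0,0,0,0,0.5]
    - [0,0,0.02,0,0,0,0.5]
    - [0,0,0.01,0,0,0,0.5]
    - [0,0,0.002,0,0,0,0.5]

```text
time: 55.55
position: [0.5583, 0.3783, 0.0418]
tool_rot: [0.991, 0.133, 0.001, 0.001]
ft_force: [-5.3, -0.3, 12.7]
grip_width: 0.0625
```

Request:
drive_tool:
  series:
    - [0,0,0.001,0,0,0,0.5]
    - [0,0,0,0,0,0,0.5]

```text
time: 55.8
position: [0.559, 0.3784, 0.0418]
tool_rot: [0.991, 0.133, 0.001, 0.001]
ft_force: [-3.9, 0.8, 8.2]
grip_width: 0.0629
```

Contact made; release, rise, and check with an unobstructed view of everything.

Request:
drive_tool:
  series:
    - [0,0,0,0,0,0,0.75]
    - [0,0,0,0,0,0,0.9]
    - [0,0,0,0,0,0,0.9]
    - [0,0,0,0,0,0,0.9]

```text
time: 56.3
position: [0.5583, 0.3784, 0.0404]
tool_rot: [0.991, 0.134, 0.001, 0.001]
ft_force: [-0.2, 0.2, 0.1]
grip_width: 0.0779
```

Request:
drive_tool:
  series:
    - [0,0,-0.02,0,0,0,0.9]
    - [0,0,-0.05,0,0,0,0.9]
    - [0,0,-0.06,0,0,0,0.9]
    - [0,0.05,-0.06,0,0,0,0.9]
    - [0,0.06,0,0,0,0,0.9]

```text
time: 56.92
position: [0.5874, 0.2842, 0.2266]
tool_rot: [0.991, 0.136, 0.009, -0.0]
ft_force: [0.8, -0.3, -1.2]
grip_width: 0.078
```

Request:
drive_tool:
  series:
    - [-0.015,0.06,0,0,0,0,0.9]
    - [-0.015,0.06,0,0,0,0,0.9]
    - [-0.03,0.05,0,0,0,0,0.9]
    - [-0.03,0,0,0,0,0,0.9]
    - [0,0,0,0,0,0,0.9]

```text
time: 57.55
position: [0.5406, 0.0937, 0.2205]
tool_rot: [0.991, 0.133, 0.001, 0.001]
ft_force: [0.7, -0.7, -0.7]
grip_width: 0.0783
```

Run:
```python
from plan import *
o,_=log()
m,p,d,C=look("wrist","w20");print('wrist');
h=C[...,2];k=(np.hypot(C[...,0]-.506,C[...,1]-.079)<.075)&(h>.0)&(h<.08);v,u=np.nonzero(k)
print(u.min(),u.max(),v.min(),v.max())
m2,p2,d2,C2=look("scene","s20");m3,p3,d3,C3=look("top","t20")
for nm,C in(("scene",C2),("top",C3)):
  h=C[...,2]
  for n,c in(("A",(.56,.378)),("B",(.397,.277))):
    k=(h>.078)&(h<.1)&(np.hypot(C[...,0]-c[0],C[...,1]-c[1])<.06);print(nm,n,k.sum(),rect(C[big(k)]) if k.any() else '',np.nanmedian(h[k]) if k.any() else 0)
cv2.imwrite("pics/w20c.png",np.hstack([cv2.resize(p,None,fx=.78,fy=.78),cv2.resize(p2[100:280,180:420],(400,300))]))
```

```text
t 57.55 q [-0.031  0.426  1.63  -0.002  1.083  1.274] p [540.6  93.7 220.5] F [ 0.7 -0.7 -0.7] w 0.0783
tool x [0.965 0.263 0.003] y [ 0.263 -0.965  0.002] z [ 0.003 -0.002 -1.   ]
wrist
199 316 138 242
scene A 207 (array([550.7, 377.7]), array([62.9, 64.2]), -46.6) 0.08910340638104644
scene B 171 (array([396.6, 281.2]), array([61.3, 63.3]), 49.8) 0.0888263259571064
top A 182 (array([551.5, 374. ]), array([58.8, 64.7]), -1.5) 0.09136614234569485
top B 0  0
```

View pics/w20c.png

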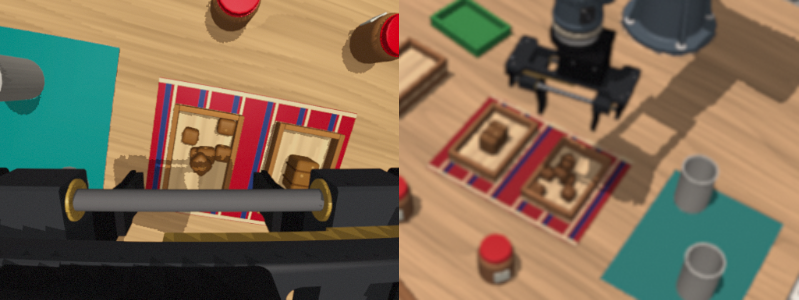

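Request:
drive_tool:
  series:
    - [-0.05,0.01,-0.02,0,0,0,0.9]
    - [-0.05,0.01,-0.02,0,0,0,0.9]
    - [0,0,0,0,0,0,0.9]
    - [0,0,0,0,0,0,0.9]

```text
time: 58.2
position: [0.4529, 0.0493, 0.2596]
tool_rot: [0.991, 0.134, 0.003, 0.001]
ft_force: [0.6, -0.1, 0.0]
grip_width: 0.0787
```

Run:
```python
from plan import *
o,_=log()
m,p,d,C=look("wrist","w21");h=C[...,2]
k=(np.hypot(C[...,0]-.506,C[...,1]-.079)<.08)&(h<.08);v,u=np.nonzero(k);a,b,c,e=u.min(),u.max(),v.min(),v.max();print(a,b,c,e)
m2,p2,d2,C2=look("scene","s21")
cv2.imwrite("pics/w21c.png",np.hstack([cv2.resize(p[c:e,a:b],(400,500),interpolation=cv2.INTER_CUBIC),cv2.resize(p2[155:225,225:305],(400,500),interpolation=cv2.INTER_CUBIC)]))
for n,Cc in(("wrist",C),("scene",C2)):
  H=Cc[...,2]
  for nm,z,c0 in(("t1",.030,(.505,.08)),("t2",.030,(.519,-.077)),("stack",.056,(.51,-.318))):
    k=tray(Cc,z,c0,.1)
    if k.sum()>30: k=big(k);print(n,nm,rect(Cc[k]),np.nanmedian(H[k]))
  for nm,c0,z in(("A",(.552,.375),.078),("B",(.397,.279),.078),("blk",(.52,-.075),.042),("j1",(.723,.092),.065),("j2",(.739,-.122),.065)):
    k=(H>z)&(H<.1)&(np.hypot(Cc[...,0]-c0[0],Cc[...,1]-c0[1])<.06)
    if k.sum()>30: print(n,nm,rect(Cc[big(k)]),np.nanmedian(H[big(k)]))
```

```text
t 58.2 q [-1.370e-01  2.450e-01  1.797e+00 -1.000e-03  1.092e+00  1.165e+00] p [452.9  49.3 259.6] F [ 0.6 -0.1  0. ] w 0.0787
tool x [0.964 0.266 0.006] y [ 0.266 -0.964  0.004] z [ 0.007 -0.002 -1.   ]
182 302 54 182
wrist t1 (array([505. ,  79.3]), array([104.1, 150.7]), -84.2) 0.02983833160294674
wrist t2 (array([519.9, -78.3]), array([105.6, 150.6]), -84.6) 0.029725122150629817
wrist stack (array([ 511.6, -269.4]), array([10.3, 70.5]), -89.0) 0.055209367157417324
wrist A (array([547.9, 346.2]), array([ 8.2, 33.1]), 85.9) 0.08371655544442136
wrist B (array([396.2, 278.3]), array([63.7, 64.5]), 13.9) 0.08954425754848247
wrist blk (array([521.5, -77.1]), array([37.2, 53.5]), -83.4) 0.04873492149988458
scene t1 (array([505.5,  82. ]), array([103.6, 153.7]), -85.5) 0.028861236267470308
scene t2 (array([519.9, -74.7]), array([108.3, 153. ]), -84.9) 0.02886599061364392
scene stack (array([ 510.4, -315.6]), array([111.3, 152.7]), -89.9) 0.05466891574476493
scene A (array([551.7, 377.7]), array([62.3, 64.2]), -45.8) 0.0895655320475951
scene B (array([396. , 280.6]), array([61.8, 63.5]), 83.3) 0.0883414423360211
scene blk (array([521.6, -72.6]), array([39.8, 54.2]), -84.6) 0.0480473124769795
scene j1 (array([725.2,  96.7]), array([51.5, 52.2]), -22.0) 0.07558422019393145
scene j2 (array([ 741.1, -118.3]), array([50. , 51.2]), 56.3) 0.074575865739358
```

View pics/w21c.png

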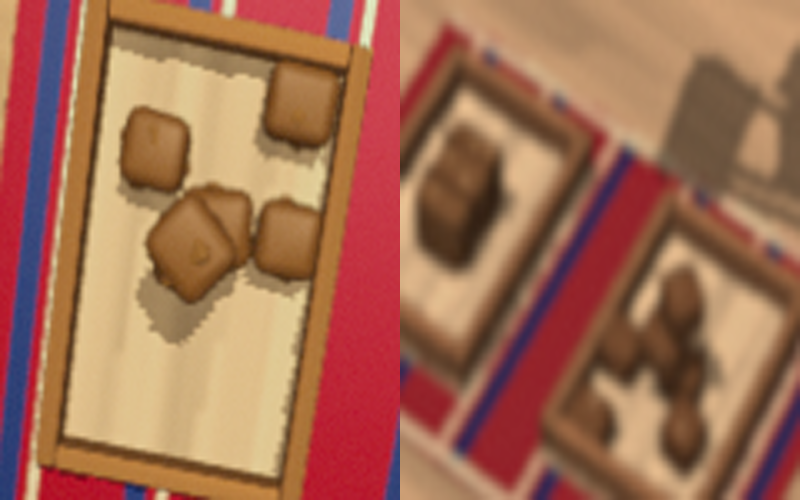

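```bash
python3 -c "
from rig import robot
print(robot.hand_in())"
```

```text
the job is handed in; nothing more can be done
None
```

The job is done and handed in at about 58 s of the 210 s allowed; no verdict was reported.

**Trays:** I slid the top two sideways off the stack and set them flat on the red mat, at about (505, 79) and (520, -77) mm. The two bottom trays stayed within a few millimetres of where they started, about the accuracy of the measurement. The small jars read 4–5 mm off their first measurement, but that second reading came from another camera with a similar offset; nothing came near them.

**Cups:** Both cups were tipped out into the first tray, and both stand empty and upright on the teal mat.

**Cup A was knocked:** After I had set it down on the teal mat, it was pushed past the far edge of the mat. It was probably the announced knock, but it happened as I picked up the block, so I cannot rule out the gripper. I picked it up again and stood it well inside the mat, at about (551, 376) mm.

**Block:** Only one block was present. It lies flat in the second tray, with its top at the expected height.

**Chunks:** The first tray holds all six, one of them resting on others. The close-up from the wrist camera showed only five; the scene camera showed the sixth under the raised one.

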